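# Lay up the steriliser tray with one coded instrument set

### The arm

A 6-joint arm with a two-finger parallel gripper is mounted at the origin on a cart in front of the work surface, level with it; the furniture and walls round the work are solid. World frame = base frame: x ahead of the robot, y to its left, z up, the work surface at z = 0. Lengths are in m, angles in rad, forces in N, time in s.
With the tool pointing down it reaches from about 0.3 to 0.85 m from the base axis. Payload 4.2 kg.
Tool frame: the origin (TCP) lies midway between the tips of the shut fingers; the grasp point (between the pads) lies 19 mm behind it (bot.grip_point_offset is the distance from the TCP to the grasp point, in m); z points along the fingers, y is the direction in which the jaws open and shut (so a half turn about z gives the same grasp; the last joint's range is limited). The gripper opens to 91 mm and grips with 3 to 60 N. Pads are 32 mm wide; open, the fingers measure 118 mm over their backs; the gripper's body (76 mm by 178 mm) begins 60 mm behind the grasp point.
Start: joints at [-1.312, 0.32, 1.565, -0, 1.257, -0.02], TCP at [0.158, -0.553, 0.185] pointing down, gripper open.
Joint ranges: [-3.11, 3.11], [-0.84, 2.01], [0.21, 2.61], [-1.34, 4.49], [0.05, 2.63], [-2.56, 2.56]. Speed limits (rad/s): [2.57, 2.57, 3.14, 3.14, 3.14, 3.14].

### API

Orientations are given as a unit quaternion [x, y, z, w].
In Python, from workcell import state, optics, bot gives the robot as it stands.
- The arm moves only by the tool play_rows, never from a script. Its argument "moves" is a list of rows, each a list of 7 numbers: the finger opening in m, from 0 to 0.0912, then the shift along the tool's x, y, z in m, then the turn, a rotation vector about the tool's x, y, z in rad. A call has 1 to 10 rows; each row shifts and turns the commanded pose from where the row before left it, along the tool's axes as they then stand; what a row does not reach is not made up. A row lasts 1/12 s, in which the tool goes at most 41.7 mm and 7.16 degrees, less where a joint would pass 70% of its speed; a pose out of reach is approached as far as the arm can. A call with a gripper value outside its range is refused whole. The fingers move at their own pace and stop on an object; the grip force is fixed at half the most. Time passes only in rows, so rows that do not move let the fingers close. It gives the time, the measured TCP pose, the force and the opening at its end, in the units of the state.
- state(): the state, without advancing time (a new reading comes with each control period).
- optics.read_camera(name): name is "scene" or "top"; returns a dict with "image" (400x640x3 uint8, red, green, blue), "range_z" (400x640 float32, m along the optical axis (not along the pixel's ray), 0 where there is no reading), "fx", "fy", "cx", "cy" (pixels), "T" (4x4, takes a point from camera to world coordinates). Camera axes: x right, y down, z forward; pixel columns grow to the right and rows downward; lengths in m; the calibration is good to about 2 mm. A picture is of the moment at which its call begins.
- bot.close_job(): hands the job in, once; it reports no verdict.
The state is a dict: "time_s": time; "q": joint angles; "qd": joint speeds; "effort": joint torques, N m; "tcp_pos": TCP position; "orientation": TCP orientation; "force": force on the tool from outside, world axes, zero at the start; "moment": the same for the moment, N m; "width": finger opening in m.
Only numpy, scipy, OpenCV 4.12 (cv2) and the standard library are available. Lean on these libraries where they do the work, as an engineer would, in place of code of your own. Each camera call takes 0.05 s, during which the arm holds its last target.

### The job

Lay up the steel tray for the steriliser: put the dental mirror into the yellow holder, the scaler with the red ring into the red holder, the handpiece with the blue ring into the blue holder and the blue-capped indicator vial into the small grey holder. Each must lie level, down on the seats of both forks of its holder and about centred along it, with the heads of the mirror and the handpiece at the side of the tray away from you. Leave the handpiece with the red ring and the spatula (it has a yellow ring too) lying where they are.

Things in the scene. Friction and masses are not known exactly. Their poses are not given: they have to be found in the camera images.
- mirror: Dental mirror, yellow ring on the handle, small round mirror on a bent neck; 158 mm long. Origin under the middle of its length, at its underside; y along it, x across, z up. Straight handle 8.5 mm thick, y -25 to +79 mm, z 1 to 10 mm; grasp it across x at its middle (y=+27, centre of mass). Mirror head (22 mm) at the -y end, away from the robot at the start within 10 degrees.
- scaler: Slim steel scaler, red ring on the handle, a thin bent hook at each end; 173 mm long. Origin under the middle of its length, at its underside; y along it, x across, z up. Straight handle 8.5 mm thick, y -49 to +54 mm, z 1 to 10 mm; grasp it across x at its middle (y=+2.5, centre of mass). +y points to the robot at the start within 10 degrees.
- blue_handpiece: Turbine handpiece with a blue ring, much thicker than the hand instruments; 132 mm long, 17 wide, 20 high. Origin under the middle of its length, at its underside; y along it, x across, z up. Grasp the body (y -40 to +66 mm, 16.5 mm wide, z 0 to 17 mm) across x at y=+13, its centre of mass. Head at the -y end, away from the robot at the start within 10 degrees.
- vial: Indicator vial lying on its side: white tube with a blue cap; 50 mm long, 12 mm thick, grasped width 10 mm. Origin under the middle of its length, at its underside; y along it, x across, z up. Grasp it at the middle, across x. +y points to the robot at the start within 10 degrees; either way round will do.
- red_handpiece: Look-alike, to be left lying: turbine handpiece of the same shape and size as the other (132 x 17 x 20 mm), but with a red ring. Origin under the middle of its length, at its underside; y along it, x across, z up. 
- spatula: Look-alike, to be left lying: slim steel hand instrument with a yellow ring like the mirror's, but a thin flat blade in place of the mirror; 153 mm long. Origin under the middle of its length, at its underside; y along it, x across, z up. 
- yellow_holder: Yellow holder. Fixed on the floor of a steel tray (rim 24 mm above the worktop), holders 66 mm apart. Origin on the floor, 2 mm above the worktop; y toward the robot. Two Y forks 8 mm thick, free gap of 52 mm between them, its middle at y=+27. Seats 11 mm wide, 24 mm up; arms splay to a 26 mm mouth 40 mm up. Home: origins in line in x and y, axes alike.
- red_holder: Red holder. Fixed on the floor of a steel tray (rim 24 mm above the worktop), holders 66 mm apart. Origin on the floor, 2 mm above the worktop; y toward the robot. Two Y forks 8 mm thick, free gap of 52 mm between them, its middle at y=+2.5. Seats 11 mm wide, 24 mm up; arms splay to a 26 mm mouth 40 mm up. Home: origins in line in x and y, axes alike.
- blue_holder: Blue holder, wider. Fixed on the floor of a steel tray (rim 24 mm above the worktop), holders 66 mm apart. Origin on the floor, 2 mm above the worktop; y toward the robot. Two Y forks 8 mm thick, free gap of 52 mm between them, its middle at y=+13. Seats 19 mm wide, 24 mm up; arms splay to a 34 mm mouth 40 mm up. Home: origins in line in x and y, axes alike.
- vial_holder: Small light grey holder, for the vial. In the same tray, origin and axes likewise. Two Y forks 14 mm thick, 30 mm free between them, middle at y=0. Seats 14.5 mm wide, 14 mm up; arms splay to a 30 mm mouth 30 mm up. Home: origins in line in x and y, y axes parallel. A reel dispenser juts out over the back of the worktop (x > 0.52 m, from 0.2 m up): carry things in front of it.
Mind the look-alikes: they are no part of the job. What is shaped like the blue_handpiece but green or orange is not meant.

How it is judged:
By the outcome, as a careful person would: the job done as asked, in the order asked, and still so for the second after the job is handed in, with the robot touching nothing.
It also fails if it takes over 118 s, if anything falls off the work surface, if the arm or the gripper's body presses on something with over 40 N, if the wrist force passes 120 N, or if a joint passes its speed limit or range.

## Working session

There is one attempt and no reset: what is moved stays moved. The work goes in short steps, Python scripts to look and compute and a tool call to move; the robot and the scene stay as the last step left them, time stands still between calls to the robot, and variables do not carry over. Pictures are saved under pics/ and viewed, and the job is handed in when it is done.

Besides the shell and the picture viewer there is one more tool, called as name(argument=value, ...), one argument or row to a line, values as JSON. play_rows: Moves the arm, as the interface text tells. Its arguments: {"type":"object","properties":{"moves":{"type":"array"}},"required":["moves"]}

```bash
mkdir -p pics; ls; python3 - <<'E'
from workcell import state, optics, bot
import cv2,numpy as np
s=state();print(s)
for n in("scene","top"):
    c=optics.read_camera(n);cv2.imwrite(f"pics/{n}0.png",c["image"][:,:,::-1]);np.savez(f"{n}0.npz",**c)
    print(n,c["fx"],c["fy"],c["cx"],c["cy"],c["T"].round(4).tolist())
E
```

```text
pics
{'time_s': 0.0, 'q': array([-1.31203108e+00,  3.20300214e-01,  1.56566876e+00,  1.83700303e-05,
        1.25738879e+00, -2.00054917e-02]), 'qd': array([ 0.00108731, -0.00230084,  0.00070142, -0.0013995 ,  0.00030251,
       -0.00057391]), 'effort': array([ 2.38582885e-03, -4.12455511e+01, -2.31969041e+01,  7.27650826e-02,
        4.57406673e-02, -1.40395091e-04]), 'tcp_pos': array([ 0.15808797, -0.55226826,  0.18431954]), 'orientation': array([ 9.90301586e-01,  1.38931603e-01, -9.64360722e-05, -8.77311976e-04]), 'force': array([0.54911394, 0.03944295, 0.15895532]), 'moment': array([ 0.07905511, -0.02821224,  0.00759653]), 'width': 0.0910196427948677}
scene 426.8840465013621 426.8840465013621 319.41764460520227 194.87363188323138 [[-0.8126, -0.3244, 0.4842, -0.3164], [-0.5827, 0.4357, -0.686, 0.9689], [0.0116, -0.8396, -0.5431, 0.9123], [0.0, 0.0, 0.0, 1.0]]
top 373.46610391255354 373.46610391255354 320.11228497559097 197.527301454002 [[0.0271, -0.9894, 0.1426, 0.2443], [-0.9996, -0.0274, -0.0004, -0.1449], [0.0043, -0.1425, -0.9898, 1.3566], [0.0, 0.0, 0.0, 1.0]]
```

View pics/scene0.png

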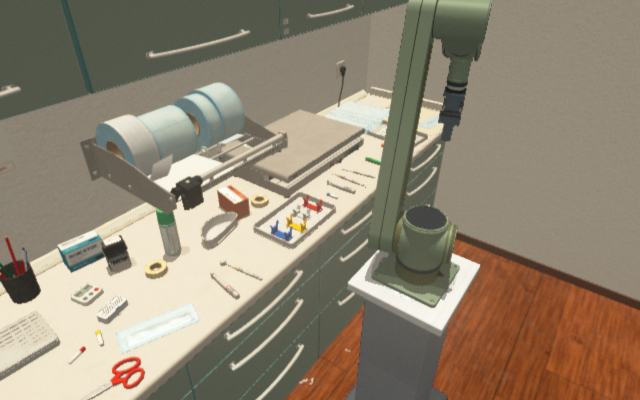

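View pics/top0.png

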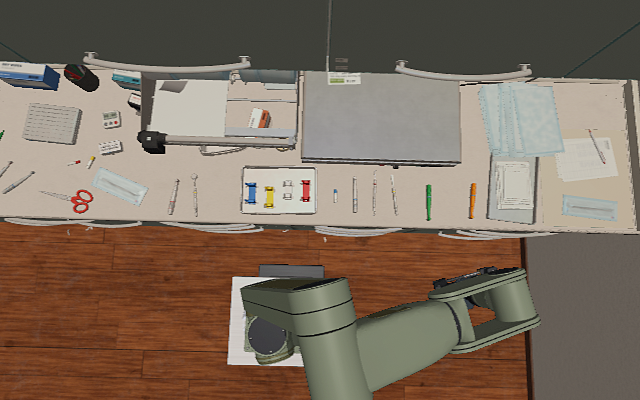

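```bash
python3 - <<'E'
import cv2,numpy as np
a=cv2.imread("pics/top0.png")
cv2.imwrite("pics/t1.png",cv2.resize(a[155:225,150:310],None,fx=5,fy=5,interpolation=cv2.INTER_CUBIC))
cv2.imwrite("pics/t2.png",cv2.resize(a[155:225,300:460],None,fx=5,fy=5,interpolation=cv2.INTER_CUBIC))
a=cv2.imread("pics/scene0.png")
cv2.imwrite("pics/s1.png",cv2.resize(a[180:310,190:350],None,fx=4.5,fy=4.5,interpolation=cv2.INTER_CUBIC))
cv2.imwrite("pics/s2.png",cv2.resize(a[130:220,290:400],None,fx=6,fy=6,interpolation=cv2.INTER_CUBIC))
E
```

```text
(no output)
```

View pics/t1.png

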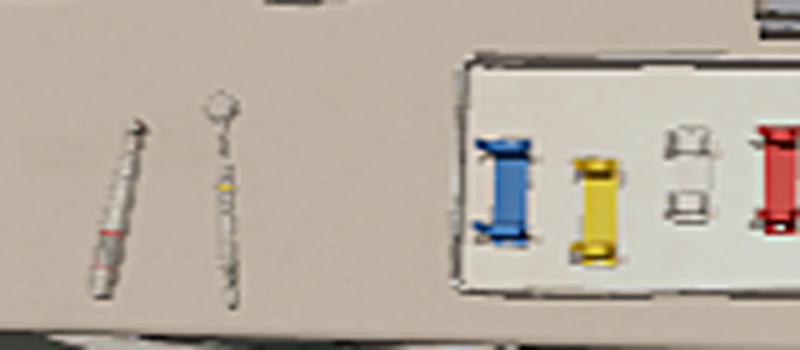

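View pics/t2.png

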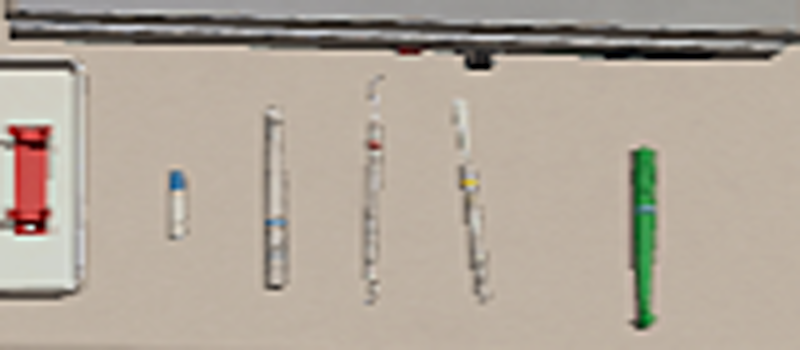

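View pics/s1.png

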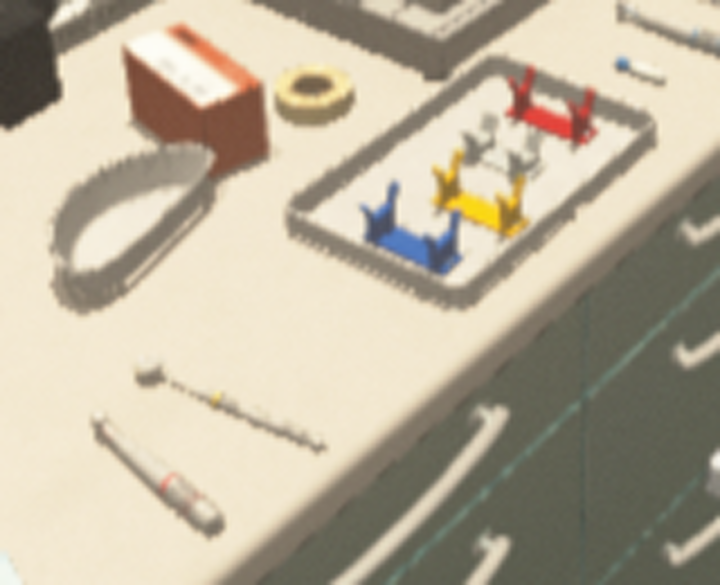

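View pics/s2.png

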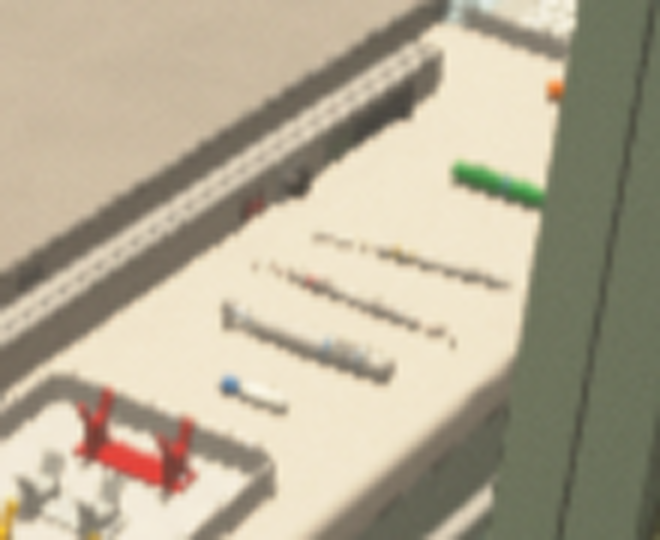

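```bash
cat > h.py <<'E'
import cv2,numpy as np
def load(n):
    d=np.load(n+".npz");return {k:d[k] for k in d.files}
def ray(c,uv,z):
    uv=np.atleast_2d(uv).astype(float)
    d=np.c_[(uv[:,0]-c["cx"])/c["fx"],(uv[:,1]-c["cy"])/c["fy"],np.ones(len(uv))]@c["T"][:3,:3].T
    o=c["T"][:3,3]; t=(z-o[2])/d[:,2]; return (o+d*t[:,None])[:,:2]
def proj(c,p):
    p=np.atleast_2d(p).astype(float); q=(p-c["T"][:3,3])@c["T"][:3,:3]
    return np.c_[q[:,0]/q[:,2]*c["fx"]+c["cx"],q[:,1]/q[:,2]*c["fy"]+c["cy"]]
def blob(c,roi,z,thr=12,f=4):
    u0,v0,u1,v1=roi
    im=cv2.cvtColor(np.ascontiguousarray(c["image"][v0:v1,u0:u1]),cv2.COLOR_RGB2LAB).astype(np.float32)
    bg=np.median(im.reshape(-1,3),0)
    d=np.linalg.norm(im-bg,axis=2)
    d=cv2.resize(d,None,fx=f,fy=f,interpolation=cv2.INTER_CUBIC)
    m=(d>thr).astype(np.uint8)
    m=cv2.morphologyEx(m,cv2.MORPH_CLOSE,np.ones((17,17),np.uint8))
    n,l,st,ce=cv2.connectedComponentsWithStats(m)
    k=1+np.argmax(st[1:,4])
    ys,xs=np.nonzero(l==k)
    uv=np.c_[(xs+.5)/f-.5+u0,(ys+.5)/f-.5+v0]
    P=ray(c,uv,z)
    return P,uv
def axis(P):
    m=P.mean(0);w,v=np.linalg.eigh(np.cov((P-m).T));a=v[:,1]
    if a[0]>0:a=-a   # +y toward robot: -x
    s=(P-m)@a; n=np.array([-a[1],a[0]]); 
    lo,hi=s.min(),s.max()
    mid=m+a*(lo+hi)/2
    return mid,a,hi-lo,np.ptp((P-m)@n)
def mask_c(c,roi,kind):
    u0,v0,u1,v1=roi
    hsv=cv2.cvtColor(np.ascontiguousarray(c["image"][v0:v1,u0:u1]),cv2.COLOR_RGB2HSV).astype(int)
    h,s,v=hsv[...,0],hsv[...,1],hsv[...,2]
    if kind=="r":m=((h<8)|(h>172))&(s>130)
    if kind=="y":m=(h>18)&(h<34)&(s>140)
    if kind=="b":m=(h>95)&(h<125)&(s>90)
    ys,xs=np.nonzero(m);return np.c_[xs+u0,ys+v0]
E
python3 - <<'E'
from h import *
T=load("top0");S=load("scene0")
rois={"mirror":((190,171,202,218),.006,.158),"scaler":((368,169,380,217),.006,.173),"bhp":((350,174,360,215),.008,.132),"vial":((331,186,341,206),.006,.05),"spat":((388,173,400,217),.006,.153),"rhp":((166,177,182,217),.008,.132)}
for k,(r,z,L) in rois.items():
    for thr in (10,18):
        P,uv=blob(T,r,z,thr);m,a,l,w=axis(P)
        print(k,thr,m.round(4),np.degrees(np.arctan2(-a[1],-a[0])).round(1),"L",l.round(3),L,"w",w.round(3))
sr={"mirror":(218,258,264,282),"bhp":(325,178,358,196),"scaler":(332,172,370,190),"vial":(325,190,340,201)}
for k,r in sr.items():
    z=rois[k][1]
    for thr in(10,18):
        P,uv=blob(S,r,z,thr);m,a,l,w=axis(P)
        print("S",k,thr,m.round(4),np.degrees(np.arctan2(-a[1],-a[0])).round(1),"L",l.round(3),"w",w.round(3))
for k,roi in(("b",(243,175,262,210)),("y",(260,180,280,212)),("r",(296,175,313,205))):
    uv=mask_c(T,roi,k);print(k,len(uv),uv.min(0),uv.max(0));
    for z in (.01,.03):
        P=ray(T,uv,z);print(z,P.min(0).round(4),P.max(0).round(4),P.mean(0).round(4))
E
```

```text
mirror 10 [0.4398 0.3123] 8.1 L 0.175 0.158 w 0.031
mirror 18 [0.4398 0.3116] 7.9 L 0.174 0.158 w 0.03
scaler 10 [ 0.4638 -0.3422] -1.3 L 0.178 0.173 w 0.018
scaler 18 [ 0.4638 -0.3423] -1.5 L 0.178 0.173 w 0.015
bhp 10 [ 0.4557 -0.2718] 3.5 L 0.151 0.132 w 0.037
bhp 18 [ 0.4557 -0.272 ] 3.7 L 0.151 0.132 w 0.03
vial 10 [ 0.448  -0.1971] -4.7 L 0.055 0.05 w 0.029
vial 18 [ 0.4479 -0.199 ] 1.1 L 0.053 0.05 w 0.017
spat 10 [ 0.4576 -0.4147] 9.0 L 0.164 0.153 w 0.028
spat 18 [ 0.458  -0.4135] 7.3 L 0.163 0.153 w 0.03
rhp 10 [0.428  0.3888] -8.8 L 0.149 0.132 w 0.034
rhp 18 [0.4279 0.3885] -9.0 L 0.149 0.132 w 0.033
S mirror 10 [0.4379 0.3146] 7.1 L 0.177 w 0.03
S mirror 18 [0.4363 0.3148] 7.3 L 0.174 w 0.027
S bhp 10 [ 0.4631 -0.2898] -0.1 L 0.173 w 0.122
S bhp 18 [ 0.4598 -0.2699] -0.2 L 0.165 w 0.056
S scaler 10 [ 0.4674 -0.3161] -15.0 L 0.192 w 0.121
S scaler 18 [ 0.4617 -0.3413] -4.9 L 0.191 w 0.035
S vial 10 [ 0.4494 -0.1977] -9.0 L 0.085 w 0.043
S vial 18 [ 0.4466 -0.1963] -6.1 L 0.079 w 0.034
b 143 [245 183] [255 203]
0.01 [0.411  0.0935] [0.4854 0.1308] [0.4491 0.107 ]
0.03 [0.4086 0.09  ] [0.4818 0.1267] [0.4461 0.1032]
y 134 [264 187] [272 207]
0.01 [0.3981 0.0281] [0.4723 0.0576] [0.4355 0.0399]
0.03 [0.3959 0.0255] [0.4689 0.0546] [0.4327 0.0372]
r 131 [302 180] [309 201]
0.01 [ 0.4238 -0.1049] [ 0.5021 -0.0773] [ 0.4621 -0.0913]
0.03 [ 0.4211 -0.1055] [ 0.4982 -0.0783] [ 0.4588 -0.0921]
```

```bash
cat >> h.py <<'E'
def rowfit(c,roi,z,rows=None):
    u0,v0,u1,v1=roi
    im=cv2.cvtColor(np.ascontiguousarray(c["image"][v0:v1,u0:u1]),cv2.COLOR_RGB2LAB).astype(np.float32)
    bg=np.median(im.reshape(-1,3),0); d=np.linalg.norm(im-bg,axis=2); 
    w=np.clip(d-5,0,40)
    prof=w.sum(1)
    uc=(w*np.arange(u0,u1)).sum(1)/(prof+1e-6)
    return np.arange(v0,v1),uc,prof
def fitline(c,v,u,z):
    P=ray(c,np.c_[u,v],z)
    vx,vy,x0,y0=cv2.fitLine(P.astype(np.float32).reshape(-1,1,2),cv2.DIST_HUBER,0,0.001,.001).ravel()
    if vx<0:vx,vy=-vx,-vy
    r=(P-[x0,y0])@np.array([-vy,vx])
    return np.array([x0,y0]),np.array([vx,vy]),r
E
python3 - <<'E'
from h import *
T=load("top0")
rois={"mirror":((188,169,204,220),.006),"scaler":((367,167,382,219),.006),"bhp":((349,172,362,217),.009),"vial":((330,185,342,208),.006)}
for k,(r,z) in rois.items():
    v,u,p=rowfit(T,r,z)
    print(k);print(" ".join(f"{a}:{b:.1f}/{q:.0f}" for a,b,q in zip(v,u,p)))
E
```

```text
mirror
169:0.0/0 170:0.0/0 171:0.0/0 172:0.0/0 173:193.7/40 174:194.2/46 175:196.7/53 176:195.1/99 177:195.3/115 178:193.9/206 179:193.8/103 180:194.8/51 181:194.6/32 182:194.0/63 183:194.5/76 184:194.4/75 185:194.4/86 186:194.7/29 187:195.0/3 188:195.4/78 189:195.7/32 190:195.0/109 191:194.9/69 192:194.6/148 193:195.2/98 194:194.9/57 195:194.9/87 196:195.7/46 197:194.9/89 198:195.7/49 199:195.7/50 200:195.6/42 201:196.0/40 202:195.2/19 203:195.6/54 204:196.2/55 205:196.2/52 206:195.5/75 207:196.4/83 208:195.6/143 209:196.0/124 210:196.2/105 211:196.3/94 212:195.9/93 213:196.7/43 214:196.9/40 215:196.5/74 216:196.1/87 217:0.0/0 218:0.0/0 219:0.0/0
scaler
167:0.0/0 168:0.0/0 169:0.0/0 170:375.6/50 171:374.1/26 172:373.7/20 173:373.7/23 174:373.9/63 175:374.7/16 176:375.0/0 177:375.0/0 178:374.6/31 179:374.0/26 180:374.4/84 181:374.3/47 182:374.3/46 183:374.0/116 184:374.4/152 185:374.7/23 186:374.5/73 187:374.5/71 188:373.5/54 189:373.6/59 190:373.5/43 191:373.9/44 192:374.0/43 193:373.5/48 194:373.5/45 195:373.6/30 196:373.2/62 197:372.8/66 198:373.3/94 199:373.0/56 200:373.2/64 201:
[... 388 characters left out ...]
53.5/73 186:353.1/63 187:353.4/69 188:353.3/66 189:354.0/94 190:353.8/86 191:354.4/112 192:354.3/107 193:353.9/91 194:354.0/91 195:354.4/101 196:354.1/99 197:354.0/93 198:354.5/117 199:354.7/195 200:354.6/129 201:354.3/113 202:354.6/115 203:354.8/133 204:354.8/198 205:354.7/153 206:354.6/137 207:354.3/106 208:354.6/125 209:354.4/109 210:354.1/84 211:354.5/112 212:354.4/169 213:354.1/9 214:0.0/0 215:0.0/0 216:0.0/0
vial
185:0.0/0 186:0.0/0 187:0.0/0 188:334.6/6 189:334.7/113 190:334.9/136 191:335.1/156 192:335.1/158 193:334.4/71 194:334.8/56 195:335.0/62 196:335.0/66 197:334.9/71 198:335.1/79 199:334.2/51 200:334.6/71 201:335.0/89 202:334.2/91 203:0.0/0 204:0.0/0 205:0.0/0 206:0.0/0 207:0.0/0
```

```bash
cat >m.py <<'E'
from h import *
T=load("top0")
# name: roi, z, fit rows, end rows(top edge,bottom edge), grasp offset toward robot
items={"mirror":((188,169,204,220),.006,(187,216),(172.5,216.5),.027),"scaler":((367,167,382,219),.006,(179,208),(169.5,215.5),.0025),
"bhp":((349,172,362,217),.009,(181,212),(175.6,212.7),.013),"vial":((330,185,342,208),.006,(189,202),(188.5,202.5),0)}
for k,(r,z,fr,er,off) in items.items():
    v,u,p=rowfit(T,r,z); s=(v>=fr[0])&(v<=fr[1])&(p>15)
    o,a,res=fitline(T,v[s],u[s],z)
    E=ray(T,[[u[s].mean(),er[0]],[u[s].mean(),er[1]]],z)
    t=[(e-o)[0]/a[0] for e in E]; mid=o+a*np.mean(t); g=mid-a*off
    print(k,"mid",mid.round(4),"grasp",g.round(4),"deg",np.degrees(np.arctan2(a[1],a[0])).round(2),"len",round(t[0]-t[1],4),"rms",res.std().round(4))
# holders
for k,roi in(("b",(243,175,262,210)),("y",(260,180,280,212)),("r",(296,175,313,205))):
    uv=mask_c(T,roi,k)
    print(k," ".join(f"{v}:{uv[uv[:,1]==v,0].min()}-{uv[uv[:,1]==v,0].max()}" for v in np.unique(uv[:,1])))
E
python3 m.py; python3 - <<'E'
import cv2
a=cv2.imread("pics/top0.png")
cv2.imwrite("pics/t3.png",cv2.resize(a[162:217,238:318],None,fx=10,fy=10,interpolation=cv2.INTER_NEAREST))
E
```

```text
mirror mid [0.4381 0.3107] grasp [0.4113 0.3072] deg 7.4 len 0.1637 rms 0.0013
scaler mid [ 0.4636 -0.3412] grasp [ 0.4612 -0.3411] deg -2.57 len 0.1708 rms 0.0011
bhp mid [ 0.4548 -0.269 ] grasp [ 0.4418 -0.2697] deg 3.16 len 0.1373 rms 0.0011
vial mid [ 0.4479 -0.1991] grasp [ 0.4479 -0.1991] deg -0.45 len 0.0518 rms 0.0011
b 183:245-255 184:246-255 185:248-254 186:249-254 187:249-255 188:249-254 189:249-254 190:249-254 191:249-254 192:249-254 193:249-254 194:249-254 195:249-254 196:249-254 197:249-254 198:249-254 199:245-254 200:245-254 201:246-254 202:248-254 203:249-254
y 187:265-272 188:265-272 189:267-272 190:267-272 191:267-272 192:267-272 193:267-272 194:267-272 195:267-272 196:267-272 197:267-272 198:267-272 199:267-272 200:267-272 201:267-272 202:267-272 203:266-272 204:264-272 205:266-272 206:267-272 207:266-272
r 180:302-309 181:302-309 182:303-308 183:303-308 184:303-308 185:303-308 186:303-308 187:303-308 188:303-308 189:303-308 190:303-308 191:303-308 192:303-308 193:303-308 194:303-308 195:303-308 196:303-308 197:302-309 198:302-308 199:303-308 200:303-308 201:303-308
```

View pics/t3.png

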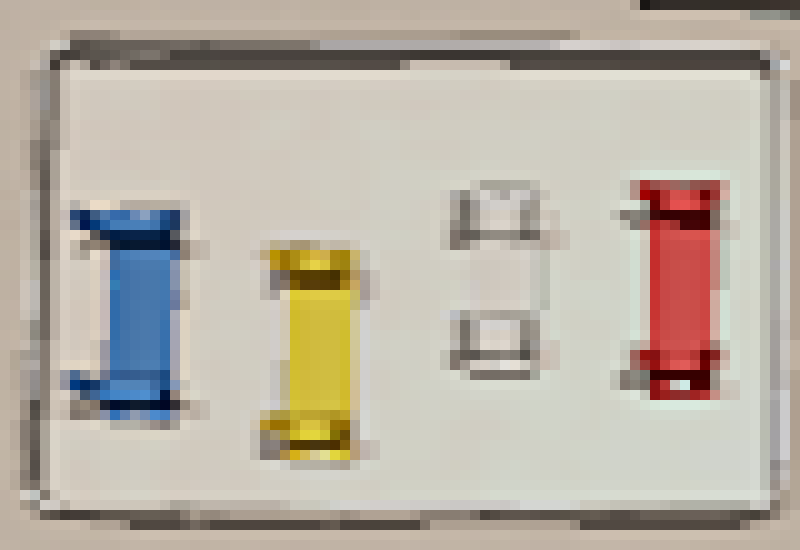

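```bash
python3 - <<'E'
from h import *
T=load("top0");S=load("scene0")
for nm,c in(("T",T),("S",S)):
    h,w=c["range_z"].shape
    u,v=np.meshgrid(np.arange(w),np.arange(h)); r=c["range_z"]
    X=np.stack([(u-c["cx"])/c["fx"]*r,(v-c["cy"])/c["fy"]*r,r],-1)@c["T"][:3,:3].T+c["T"][:3,3]
    hs=cv2.cvtColor(c["image"],cv2.COLOR_RGB2HSV).astype(int);H,Sa,V=hs[...,0],hs[...,1],hs[...,2]
    reg=(X[...,0]>.38)&(X[...,0]<.53)&(r>0)
    for k,m,yr in(("b",(H>95)&(H<128)&(Sa>100),(.07,.15)),("y",(H>15)&(H<34)&(Sa>130),(.0,.07)),("r",((H<8)|(H>172))&(Sa>120),(-.13,-.06)),("g",(Sa>=0),(-.058,.0))):
        p=X[m&reg&(X[...,1]>yr[0])&(X[...,1]<yr[1])]
        print(nm,k,len(p),"zpct",np.percentile(p[:,2],[2,50,98]).round(4))
        for a,b in((-.01,.012),(.012,.022),(.022,.032),(.032,.06)):
            q=p[(p[:,2]>a)&(p[:,2]<b)]
            if len(q)>2:print("   z",a,b,len(q),"x",q[:,0].min().round(4),q[:,0].max().round(4),"y",q[:,1].min().round(4),q[:,1].max().round(4),np.median(q[:,1]).round(4))
    m=(X[...,0]>.36)&(X[...,0]<.54)&(X[...,1]>-.16)&(X[...,1]<.18)&(X[...,2]>.015)&(X[...,2]<.03)
    np.save(nm+"X.npy",X)
t=(T["range_z"]>0)
for roi in((340,208,348,215),(210,208,230,215)):
    X=np.load("TX.npy")[roi[1]:roi[3],roi[0]:roi[2]].reshape(-1,3);print("table top cam z",X[:,2].mean(),X[:,2].std())
E
```

```text
T b 141 zpct [-0.0018  0.0072  0.0395]
   z -0.01 0.012 95 x 0.4118 0.4756 y 0.0949 0.1176 0.1056
   z 0.012 0.022 6 x 0.4171 0.4831 y 0.0955 0.1172 0.1069
   z 0.022 0.032 26 x 0.4157 0.483 y 0.0945 0.1165 0.1059
   z 0.032 0.06 14 x 0.4152 0.4801 y 0.0889 0.1249 0.1182
T y 134 zpct [-0.0001  0.0059  0.039 ]
   z -0.01 0.012 94 x 0.3986 0.4649 y 0.0281 0.0516 0.0397
   z 0.012 0.022 7 x 0.4044 0.4704 y 0.0302 0.0467 0.0414
   z 0.022 0.032 21 x 0.403 0.4693 y 0.0294 0.0477 0.0373
   z 0.032 0.06 12 x 0.4031 0.4682 y 0.0249 0.0533 0.0493
T r 134 zpct [-0.0004  0.0062  0.0402]
   z -0.01 0.012 95 x 0.4241 0.5032 y -0.1015 -0.081 -0.0902
   z 0.012 0.022 9 x 0.4297 0.4898 y -0.1019 -0.0874 -0.0946
   z 0.022 0.032 20 x 0.4321 0.4975 y -0.1018 -0.0819 -0.0919
   z 0.032 0.06 10 x 0.4304 0.497 y -0.1058 -0.0788 -0.0824
T g 629 zpct [-0.0051  0.0012  0.0297]
   z -0.01 0.012 534 x 0.38 0.5295 y -0.058 -0.0001 -0.0306
   z 0.012 0.022 60 x 0.3807 0.4914 y -0.0567 -0.0135 -0.0275
   z 0.022 0.032 29 x 0.38 0.4935 y -0.0441 -0.0031 -0.0245
   z 0.032 0.06 6 x 0.4368 0.4914 y -0.0445 -0.0102 
[... 468 characters left out ...]
0.0228 0.0529 0.0304
S r 101 zpct [0.0046 0.0103 0.0397]
   z -0.01 0.012 58 x 0.426 0.5006 y -0.1028 -0.0785 -0.0884
   z 0.012 0.022 13 x 0.4308 0.4962 y -0.1 -0.0804 -0.0882
   z 0.022 0.032 17 x 0.4302 0.4995 y -0.1032 -0.084 -0.0912
   z 0.032 0.06 13 x 0.4308 0.4985 y -0.105 -0.078 -0.1018
S g 469 zpct [-0.8163  0.0049  0.0329]
   z -0.01 0.012 286 x 0.3802 0.53 y -0.0579 -0.0001 -0.0218
   z 0.012 0.022 61 x 0.3807 0.496 y -0.0578 -0.0032 -0.0275
   z 0.022 0.032 41 x 0.3805 0.4973 y -0.0558 -0.0002 -0.0379
   z 0.032 0.06 14 x 0.4385 0.4948 y -0.0462 -0.0085 -0.025
table top cam z -0.0014158673370637373 0.0032262470569797757
table top cam z -0.0011636976426524725 0.002874213663835144
```

```bash
python3 - <<'E'
from h import *
for n in "TS":
    X=np.load(n+"X.npy").reshape(-1,3)
    for y0 in np.arange(-.5,.5,.05):
        p=X[(X[:,1]>y0)&(X[:,1]<y0+.05)&(X[:,0]>.35)&(X[:,0]<.75)&(X[:,2]>.03)&(X[:,2]<.7)]
        s=""
        for z0,z1 in((.03,.1),(.1,.2),(.2,.5)):
            q=p[(p[:,2]>z0)&(p[:,2]<z1)]
            s+=f" z{z0}-{z1}: n{len(q)} xmin {np.percentile(q[:,0],2).round(3) if len(q) else '-'} zmax {q[:,2].max().round(3) if len(q) else '-'};"
        print(n,y0.round(2),s)
E
```

```text
T -0.5  z0.03-0.1: n66 xmin 0.562 zmax 0.1; z0.1-0.2: n763 xmin 0.565 zmax 0.115; z0.2-0.5: n0 xmin - zmax -;
T -0.45  z0.03-0.1: n81 xmin 0.551 zmax 0.098; z0.1-0.2: n742 xmin 0.565 zmax 0.117; z0.2-0.5: n0 xmin - zmax -;
T -0.4  z0.03-0.1: n73 xmin 0.56 zmax 0.1; z0.1-0.2: n764 xmin 0.565 zmax 0.116; z0.2-0.5: n0 xmin - zmax -;
T -0.35  z0.03-0.1: n59 xmin 0.563 zmax 0.1; z0.1-0.2: n747 xmin 0.566 zmax 0.116; z0.2-0.5: n0 xmin - zmax -;
T -0.3  z0.03-0.1: n63 xmin 0.563 zmax 0.1; z0.1-0.2: n757 xmin 0.565 zmax 0.117; z0.2-0.5: n0 xmin - zmax -;
T -0.25  z0.03-0.1: n68 xmin 0.562 zmax 0.099; z0.1-0.2: n752 xmin 0.566 zmax 0.116; z0.2-0.5: n0 xmin - zmax -;
T -0.2  z0.03-0.1: n59 xmin 0.563 zmax 0.1; z0.1-0.2: n763 xmin 0.565 zmax 0.117; z0.2-0.5: n0 xmin - zmax -;
T -0.15  z0.03-0.1: n77 xmin 0.432 zmax 0.1; z0.1-0.2: n748 xmin 0.565 zmax 0.117; z0.2-0.5: n0 xmin - zmax -;
T -0.1  z0.03-0.1: n62 xmin 0.446 zmax 0.1; z0.1-0.2: n389 xmin 0.567 zmax 0.2; z0.2-0.5: n296 xmin 0.551 zmax 0.339;
T -0.05  z0.03-0.1: n11 xmin 0.438 zmax 0.035; z0.1-0.2: n0 xmin - zmax -; z0.2-0.5: n501 xmin 
[... 2663 characters left out ...]
400 xmin 0.555 zmax 0.297;
S 0.2  z0.03-0.1: n47 xmin 0.596 zmax 0.04; z0.1-0.2: n0 xmin - zmax -; z0.2-0.5: n443 xmin 0.556 zmax 0.297;
S 0.25  z0.03-0.1: n52 xmin 0.593 zmax 0.04; z0.1-0.2: n0 xmin - zmax -; z0.2-0.5: n516 xmin 0.556 zmax 0.297;
S 0.3  z0.03-0.1: n1 xmin 0.611 zmax 0.037; z0.1-0.2: n0 xmin - zmax -; z0.2-0.5: n747 xmin 0.533 zmax 0.334;
S 0.35  z0.03-0.1: n296 xmin 0.654 zmax 0.1; z0.1-0.2: n379 xmin 0.641 zmax 0.2; z0.2-0.5: n1208 xmin 0.531 zmax 0.345;
S 0.4  z0.03-0.1: n8 xmin 0.672 zmax 0.09; z0.1-0.2: n36 xmin 0.617 zmax 0.2; z0.2-0.5: n402 xmin 0.577 zmax 0.307;
S 0.45  z0.03-0.1: n63 xmin 0.73 zmax 0.1; z0.1-0.2: n2 xmin 0.744 zmax 0.103; z0.2-0.5: n0 xmin - zmax -;
```

play_rows(
  moves=[
    [0.05,0,0,0,0,0,0.093],
    [0.05,0,0,0,0,0,0.093],
    [0.05,0,0,0,0,0,0.093],
    [0.05,0.03,-0.025,0,0,0,0],
    [0.05,0.03,-0.025,0,0,0,0],
    [0.05,0.03,-0.025,0,0,0,0],
    [0.05,0.03,-0.025,0,0,0,0],
    [0.05,0.03,-0.025,0,0,0,0],
    [0.05,0.03,-0.025,0,0,0,0],
    [0.05,0.03,-0.025,0,0,0,0],
  ],
)

```text
time_s: 0.93
tcp_pos: [0.3692, -0.3762, 0.1849]
orientation: [1.0, -0.0, -0.0, -0.0]
force: [-0.4, -0.8, 0.6]
width: 0.05
```

play_rows(
  moves=[
    [0.05,0.003,-0.038,0,0,0,0],
    [0.05,0.003,-0.038,0,0,0,0],
    [0.05,0.003,-0.038,0,0,0,0],
    [0.05,0.003,-0.038,0,0,0,0],
    [0.05,0.003,-0.038,0,0,0,0],
    [0.05,0.003,-0.038,0,0,0,0],
    [0.05,0.003,-0.038,0,0,0,0],
    [0.05,0.003,-0.038,0,0,0,0],
    [0.05,0.003,-0.038,0,0,0,0],
    [0.05,0.003,-0.038,0,0,0,0],
  ],
)

```text
time_s: 1.77
tcp_pos: [0.3978, 0.0039, 0.1851]
orientation: [1.0, -0.0, -0.0, 0.0]
force: [1.5, 0.0, 0.2]
width: 0.05
```

```bash
python3 -c "
from workcell import state
s=state();print(s['q'].round(3),s['tcp_pos'],s['orientation'])"
```

```text
[-0.019  0.037  1.925 -0.     1.18   1.552] [0.39777818 0.00391908 0.18505641] [ 9.99999974e-01 -2.19655581e-04 -8.98372138e-06  5.57571149e-05]
```

play_rows(
  moves=[
    [0.05,0.0015,-0.033,0.005,0,0,0],
    [0.05,0.0015,-0.033,0.01,0,0,0],
    [0.05,0.0015,-0.033,0.01,0,0,0],
    [0.05,0.0015,-0.033,0.01,0,0,0],
    [0.05,0.0015,-0.033,0.01,0,0,0],
    [0.05,0.0015,-0.033,0.01,0,0,0],
    [0.05,0.0015,-0.033,0.01,0,0,0],
    [0.05,0.0015,-0.033,0.01,0,0,0],
    [0.05,0.0015,-0.033,0.01,0,0,-0.065],
    [0.05,0,0,0.01,0,0,-0.065],
  ],
)

```text
time_s: 2.6
tcp_pos: [0.4127, 0.3046, 0.0894]
orientation: [0.998, 0.068, 0.001, -0.002]
force: [0.4, 0.7, -1.0]
width: 0.05
```

```bash
cat > look.py <<'E'
import sys
from h import *
from workcell import state,optics
from scipy.spatial.transform import Rotation as R
s=state(); r=R.from_quat(s['orientation']).as_matrix()
print("t",round(s['time_s'],2),"q",s['q'].round(2),"tcp",s['tcp_pos'].round(4),"yaw",np.degrees(np.arctan2(r[1,0],r[0,0])).round(2),"zax",r[:,2].round(3),"w",round(s['width'],4),"F",s['force'].round(1))
def crop(n,tag,roi,f):
    c=optics.read_camera(n);np.savez(f"{n}_{tag}.npz",**c)
    a=c["image"][roi[1]:roi[3],roi[0]:roi[2],::-1]
    cv2.imwrite(f"pics/{n}_{tag}.png",cv2.resize(a,None,fx=f,fy=f,interpolation=cv2.INTER_CUBIC));return c
if len(sys.argv)>1:
    tag=sys.argv[1];x,y=map(float,sys.argv[2:4])
    for n in sys.argv[4:]:
        T=dict(np.load(n+"0.npz")); u,v=proj(T,[x,y,.03])[0].astype(int)
        d=65;crop(n,tag,(max(u-d,0),max(v-45,0),u+d,v+45),6)
E
python3 look.py a .41 .307 scene
```

```text
t 2.6 q [0.61 0.3  1.85 0.   0.98 2.05] tcp [0.4127 0.3046 0.0894] yaw 7.82 zax [ 0.002  0.003 -1.   ] w 0.05 F [ 0.4  0.7 -1. ]
```

View pics/scene_a.png

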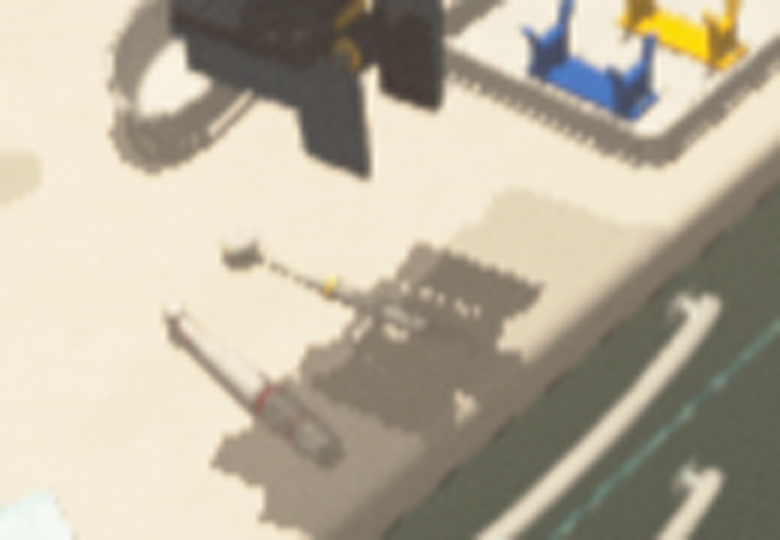

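play_rows(
  moves=[
    [0.05,-0.0015,-0.0025,0.022,0,0,0],
    [0.05,0,0,0.022,0,0,0],
    [0.05,0,0,0.022,0,0,0],
    [0.05,0,0,0.012,0,0,0],
    [0.05,0,0,0.006,0,0,0],
    [0.05,0,0,0.002,0,0,0],
    [0.05,0,0,0,0,0,0],
  ],
)

```text
time_s: 3.23
tcp_pos: [0.4102, 0.3011, 0.0042]
orientation: [0.998, 0.064, -0.0, 0.0]
force: [-0.1, -0.3, 0.8]
width: 0.0496
```

```bash
python3 look.py b .41 .307 scene
```

```text
t 3.23 q [ 0.61  0.41  1.96 -0.    0.78  2.05] tcp [0.4102 0.3011 0.0042] yaw 7.38 zax [-0. -0. -1.] w 0.0496 F [-0.1 -0.3  0.8]
```

View pics/scene_b.png

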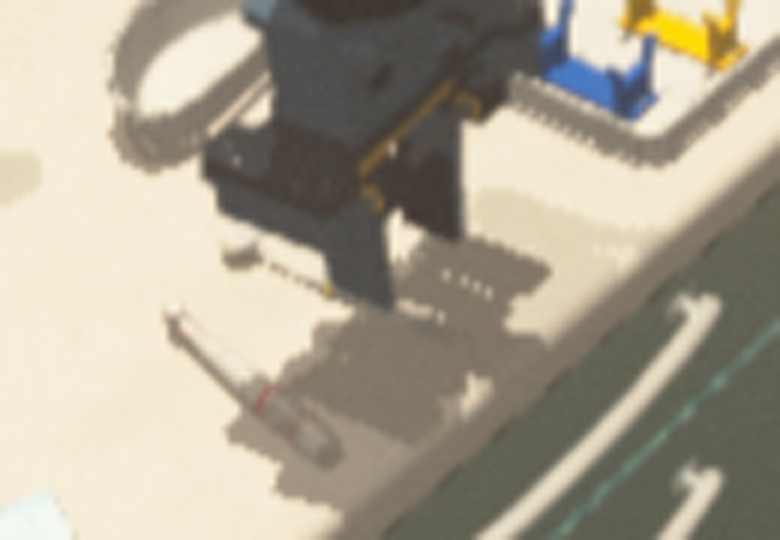

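play_rows(
  moves=[
    [0.05,0.001,-0.005,0.001,0,0,0],
    [0.02,0,0,0,0,0,0],
    [0.0,0,0,0,0,0,0],
    [0.0,0,0,0,0,0,0],
    [0.0,0,0,0,0,0,0],
    [0.0,0,0,0,0,0,0],
    [0.0,0,0,0,0,0,0],
  ],
)

```text
time_s: 3.87
tcp_pos: [0.4104, 0.3064, 0.0032]
orientation: [0.998, 0.065, 0.0, 0.0]
force: [-0.1, 0.2, 0.2]
width: 0.0125
```

play_rows(
  moves=[
    [0.0,0,0,0,0,0,0],
    [0.0,0,0,0,0,0,0],
    [0.0,0,0,-0.01,0,0,0],
    [0.0,0,0,-0.02,0,0,0],
    [0.0,0,0,-0.025,0,0,0],
    [0.0,0,0,-0.025,0,0,0],
    [0.0,0,0,-0.01,0,0,0],
    [0.0,0,0,0,0,0,0],
  ],
)

```text
time_s: 4.53
tcp_pos: [0.4122, 0.3077, 0.096]
orientation: [0.998, 0.065, 0.003, -0.002]
force: [0.2, 0.3, 0.8]
width: 0.0006
```

```bash
python3 look.py c .41 .307 scene
```

```text
t 4.53 q [ 0.62  0.3   1.84 -0.    1.    2.06] tcp [0.4122 0.3077 0.096 ] yaw 7.44 zax [ 0.005  0.004 -1.   ] w 0.0006 F [0.2 0.3 0.8]
```

View pics/scene_c.png

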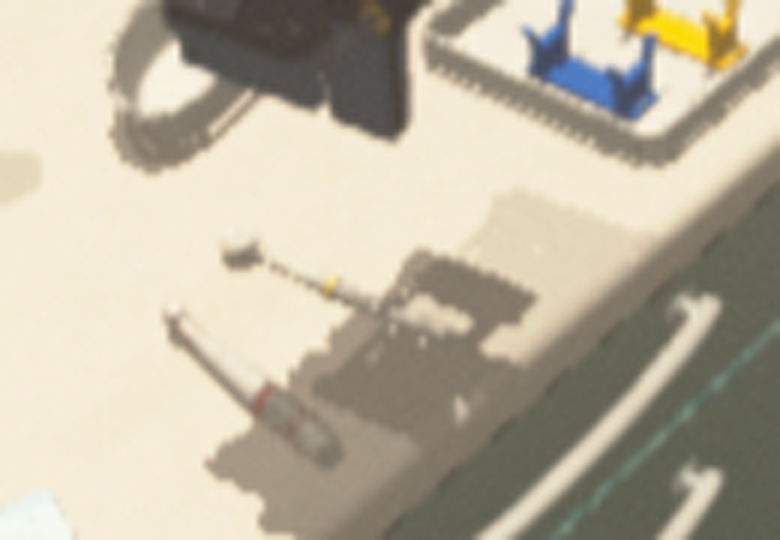

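```bash
python3 - <<'E'
from h import *
A=load("scene0")["image"];B=load("scene_a")["image"];C=load("scene_c")["image"]
r=(slice(245,290),slice(205,285))
o=np.vstack([cv2.resize(np.ascontiguousarray(i[r][:,:,::-1]),None,fx=5,fy=5,interpolation=cv2.INTER_NEAREST)[:190] for i in(A,B,C)])
cv2.imwrite("pics/cmp.png",o)
E
```

```text
(no output)
```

View pics/cmp.png

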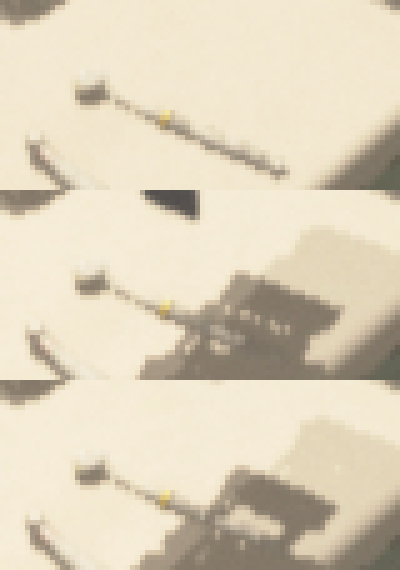

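play_rows(
  moves=[
    [0.04,0,0,0,0,0,0],
    [0.04,0,0,0.02,0,0,0],
    [0.04,0,0,0.025,0,0,0],
    [0.04,0,0,0.025,0,0,0],
    [0.04,0,0,0.013,0,0,0],
    [0.04,0,0,0.006,0,0,0],
    [0.04,0,0,0.002,0,0,0],
    [0.01,0,0,0,0,0,0],
    [0.0,0,0,0,0,0,0],
    [0.0,0,0,0,0,0,0],
  ],
)

```text
time_s: 5.42
tcp_pos: [0.4111, 0.307, 0.0029]
orientation: [0.998, 0.065, 0.001, -0.0]
force: [-0.4, -0.9, -0.0]
width: 0.0229
```

play_rows(
  moves=[
    [0.0,0,0,0,0,0,0],
    [0.0,0,0,0,0,0,0],
    [0.0,0,0,0,0,0,0],
    [0.0,0,0,0,0,0,0],
    [0.0,0,0,0,0,0,0],
  ],
)

```text
time_s: 5.83
tcp_pos: [0.4105, 0.3065, 0.0023]
orientation: [0.998, 0.065, 0.0, -0.0]
force: [-0.2, -1.4, -0.1]
width: 0.0002
```

```bash
python3 look.py d .41 .307 scene top
```

```text
t 5.83 q [ 0.62  0.41  1.95 -0.    0.78  2.06] tcp [0.4105 0.3065 0.0023] yaw 7.43 zax [ 0.  0. -1.] w 0.0002 F [-0.2 -1.4 -0.1]
```

View pics/scene_d.png

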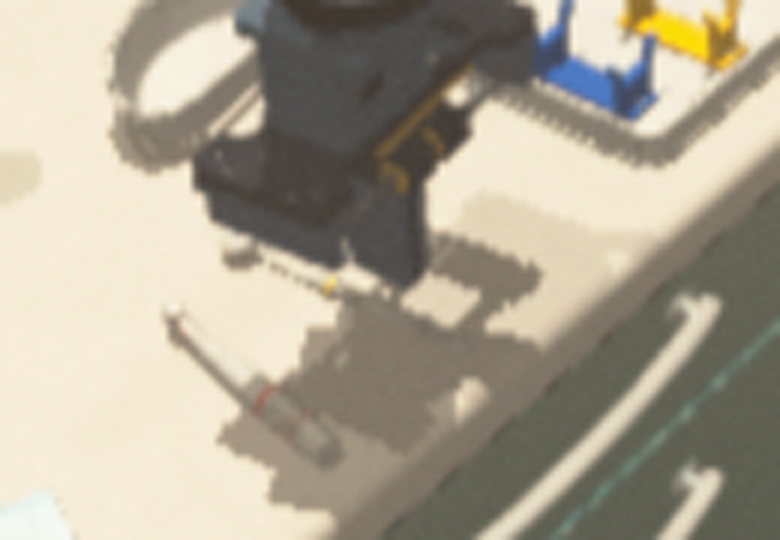

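View pics/top_d.png

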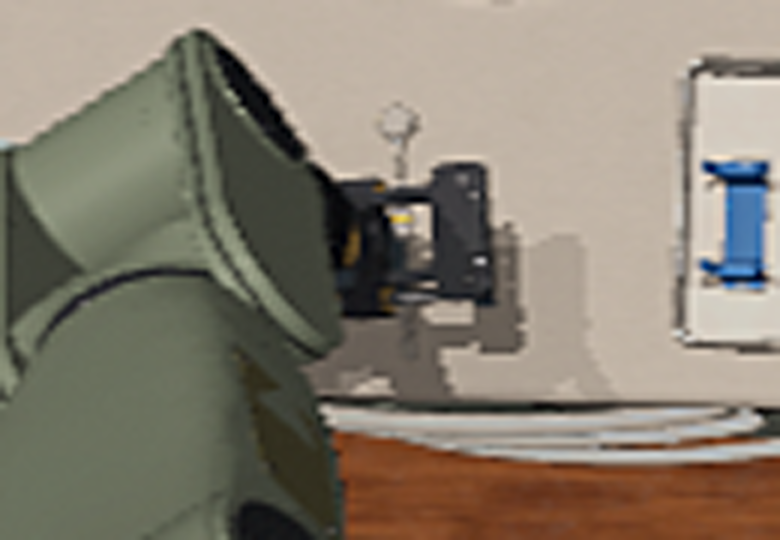

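```bash
python3 - <<'E'
from h import *
for n in("scene","top"):
    c=load(n+"_d"); u,v=proj(c,[.41,.307,.03])[0].astype(int); o=np.array([max(u-65,0),max(v-45,0)])
    for p in([.4105,.3065,.002],[.4105-.016,.3065,.002],[.4105+.016,.3065,.002],[.4113,.3072,.006],[.4381,.3107,.006]):
        print(n,p,((proj(c,p)[0]-o+.5)*6).round(0))
E
```

```text
scene [0.4105, 0.3065, 0.002] [398. 319.]
scene [0.39449999999999996, 0.3065, 0.002] [421. 332.]
scene [0.4265, 0.3065, 0.002] [375. 306.]
scene [0.4113, 0.3072, 0.006] [395. 313.]
scene [0.4381, 0.3107, 0.006] [352. 295.]
top [0.4105, 0.3065, 0.002] [412. 279.]
top [0.39449999999999996, 0.3065, 0.002] [410. 305.]
top [0.4265, 0.3065, 0.002] [414. 253.]
top [0.4113, 0.3072, 0.006] [409. 277.]
top [0.4381, 0.3107, 0.006] [407. 233.]
```

```bash
python3 - <<'E'
from h import *
c=load("scene_d")
u,v=proj(c,[.41,.307,.03])[0].astype(int); o=np.array([u-65,v-45])
h,w=c["range_z"].shape
U,V=np.meshgrid(np.arange(w),np.arange(h)); r=c["range_z"]
X=np.stack([(U-c["cx"])/c["fx"]*r,(V-c["cy"])/c["fy"]*r,r],-1)@c["T"][:3,:3].T+c["T"][:3,3]
for cv in range(210,300,6):
    print(cv,[ (cu,*X[o[1]+cv//6,o[0]+cu//6].round(3)) for cu in (348,366,384,402,414)])
# handle line in scene0 via depth and rays
E
```

```text
210 [(348, np.float64(0.374), np.float64(0.361), np.float64(0.13)), (366, np.float64(0.411), np.float64(0.318), np.float64(0.08)), (384, np.float64(0.399), np.float64(0.317), np.float64(0.086)), (402, np.float64(0.395), np.float64(0.309), np.float64(0.082)), (414, np.float64(0.397), np.float64(0.299), np.float64(0.075))]
216 [(348, np.float64(0.372), np.float64(0.363), np.float64(0.128)), (366, np.float64(0.41), np.float64(0.319), np.float64(0.077)), (384, np.float64(0.402), np.float64(0.314), np.float64(0.078)), (402, np.float64(0.394), np.float64(0.31), np.float64(0.08)), (414, np.float64(0.396), np.float64(0.3), np.float64(0.071))]
222 [(348, np.float64(0.372), np.float64(0.364), np.float64(0.125)), (366, np.float64(0.409), np.float64(0.32), np.float64(0.075)), (384, np.float64(0.396), np.float64(0.32), np.float64(0.082)), (402, np.float64(0.394), np.float64(0.31), np.float64(0.076)), (414, np.float64(0.397), np.float64(0.3), np.float64(0.067))]
228 [(348, np.float64(0.424), np.float64(0.319), np.float64(0.062)), (366, np.float64(0.413), np.float64(0.316), np.float64(0.066)), (384
[... 3045 characters left out ...]
loat64(0.419), np.float64(0.283), np.float64(0.002))]
288 [(348, np.float64(0.434), np.float64(0.314), np.float64(0.014)), (366, np.float64(0.437), np.float64(0.3), np.float64(0.001)), (384, np.float64(0.429), np.float64(0.295), np.float64(0.002)), (402, np.float64(0.421), np.float64(0.29), np.float64(0.003)), (414, np.float64(0.419), np.float64(0.283), np.float64(-0.001))]
294 [(348, np.float64(0.435), np.float64(0.314), np.float64(0.009)), (366, np.float64(0.425), np.float64(0.311), np.float64(0.013)), (384, np.float64(0.425), np.float64(0.299), np.float64(0.003)), (402, np.float64(0.418), np.float64(0.293), np.float64(0.002)), (414, np.float64(0.413), np.float64(0.29), np.float64(0.003))]
```

```bash
python3 - <<'E'
from h import *
from workcell import bot
print([a for a in dir(bot) if not a.startswith('_')], bot.grip_point_offset)
for t,z in(("a",.0894),("b",.0042),("c",.096),("d",.0023)):
    c=load("scene_"+t)
    h,w=c["range_z"].shape
    U,V=np.meshgrid(np.arange(w),np.arange(h)); r=c["range_z"]
    X=np.stack([(U-c["cx"])/c["fx"]*r,(V-c["cy"])/c["fy"]*r,r],-1)@c["T"][:3,:3].T+c["T"][:3,3]
    im=c["image"].astype(int); dark=(im.sum(2)<230)&(im[...,2]>=im[...,0])
    m=dark&(np.abs(X[...,0]-.41)<.05)&(np.abs(X[...,1]-.306)<.07)&(X[...,2]>.02)&(X[...,2]<.3)
    p=X[m]; print(t,z,len(p),"minz",np.sort(p[:,2])[:8].round(3)); 
    q=p[p[:,2]<p[:,2].min()+.012]; print("  x",q[:,0].min().round(3),q[:,0].max().round(3),"y",q[:,1].min().round(3),q[:,1].max().round(3))
E
```

```text
['MotionError', 'close_job', 'grip_point_offset'] 0.0188
a 0.0894 27 minz [0.255 0.257 0.258 0.259 0.273 0.275 0.285 0.288]
  x 0.393 0.396 y 0.285 0.3
b 0.0042 3 minz [0.096 0.165 0.172]
  x 0.419 0.419 y 0.273 0.273
c 0.096 21 minz [0.255 0.255 0.256 0.26  0.279 0.283 0.284 0.284]
  x 0.389 0.396 y 0.284 0.315
d 0.0023 1 minz [0.203]
  x 0.371 0.371 y 0.348 0.348
```

```bash
python3 - <<'E'
from h import *
for t,z in(("a",.0894),("b",.0042),("c",.096),("d",.0023)):
    c=load("scene_"+t)
    h,w=c["range_z"].shape
    U,V=np.meshgrid(np.arange(w),np.arange(h)); r=c["range_z"]
    X=np.stack([(U-c["cx"])/c["fx"]*r,(V-c["cy"])/c["fy"]*r,r],-1)@c["T"][:3,:3].T+c["T"][:3,3]
    m=(np.abs(X[...,0]-.41)<.03)&(np.abs(X[...,1]-.306)<.07)&(X[...,2]>.022)&(X[...,2]<.3)&(c["image"].astype(int).max(2)<140)
    p=X[m]; print(t,z,len(p),"minz",np.sort(p[:,2])[:12].round(3)); 
    q=p[p[:,2]<np.sort(p[:,2])[3]+.012]; print("  x",q[:,0].min().round(3),q[:,0].max().round(3),"y",q[:,1].min().round(3),q[:,1].max().round(3))
E
```

```text
a 0.0894 1252 minz [0.121 0.121 0.122 0.122 0.122 0.122 0.123 0.123 0.123 0.123 0.123 0.123]
  x 0.39 0.434 y 0.27 0.34
b 0.0042 1614 minz [0.034 0.035 0.035 0.036 0.036 0.036 0.037 0.037 0.037 0.037 0.038 0.038]
  x 0.389 0.431 y 0.268 0.335
c 0.096 1010 minz [0.128 0.128 0.128 0.129 0.13  0.13  0.131 0.131 0.131 0.132 0.132 0.133]
  x 0.396 0.427 y 0.299 0.32
d 0.0023 1520 minz [0.033 0.033 0.033 0.034 0.034 0.036 0.036 0.037 0.038 0.038 0.038 0.039]
  x 0.393 0.427 y 0.299 0.318
```

play_rows(
  moves=[
    [0.04,0,0,0,0,0,0],
    [0.04,0,0,0,0,0,0],
    [0.04,0,0,0,0,0,0],
    [0.04,0,0,0,0,0,0],
    [0.04,0,0,0,0,0,0],
    [0.04,0,0,0.01,0,0,0],
    [0.04,0,0,0.01,0,0,0],
    [0.04,0,0,0.004,0,0,0],
    [0.04,0,0,0,0,0,0],
  ],
)

```text
time_s: 6.68
tcp_pos: [0.4092, 0.3056, -0.0236]
orientation: [0.998, 0.065, -0.002, 0.001]
force: [0.0, 0.3, -0.2]
width: 0.0399
```

```bash
python3 look.py e .41 .307 scene
```

```text
t 6.68 q [ 0.62  0.45  1.98 -0.    0.72  2.06] tcp [ 0.4092  0.3056 -0.0236] yaw 7.44 zax [-0.003 -0.002 -1.   ] w 0.0399 F [ 0.   0.3 -0.2]
```

View pics/scene_e.png

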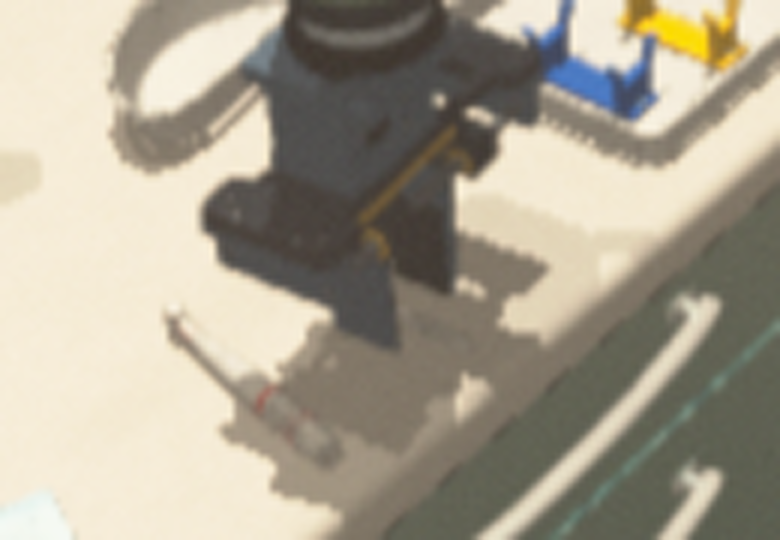

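play_rows(
  moves=[
    [0.04,0,0,0.003,0,0,0],
    [0.04,0,0,0.001,0,0,0],
    [0.04,0,0,0.001,0,0,0],
    [0.04,0,0,0,0,0,0],
  ],
)

```text
time_s: 7.07
tcp_pos: [0.4105, 0.3065, -0.0269]
orientation: [0.998, 0.065, 0.0, 0.0]
force: [-0.8, -0.0, 0.3]
width: 0.0401
```

play_rows(
  moves=[
    [0.04,0,0,0.001,0,0,0],
    [0.04,0,0,0.001,0,0,0],
    [0.02,0,0,0,0,0,0],
    [0,0,0,0,0,0,0],
    [0,0,0,0,0,0,0],
    [0,0,0,0,0,0,0],
    [0,0,0,0,0,0,0],
    [0,0,0,0,0,0,0],
    [0,0,0,0,0,0,0],
    [0,0,0,0,0,0,0],
  ],
)

```text
time_s: 7.9
tcp_pos: [0.4108, 0.3067, -0.0285]
orientation: [0.998, 0.065, 0.0, -0.0]
force: [0.2, -0.8, 4.9]
width: 0.0081
```

play_rows(
  moves=[
    [0,0,0,-0.005,0,0,0],
    [0,0,0,-0.015,0,0,0],
    [0,0,0,-0.025,0,0,0],
    [0,0,0,-0.025,0,0,0],
    [0,0,0,-0.02,0,0,0],
    [0,0,0,-0.005,0,0,0.052],
    [0,0,0,0,0,0,0.052],
    [0,0,0,0,0,0,0],
  ],
)

```text
time_s: 8.57
tcp_pos: [0.4104, 0.3065, 0.0666]
orientation: [1.0, 0.012, 0.0, -0.0]
force: [0.1, -0.1, -0.0]
width: 0.0084
```

```bash
python3 look.py f .41 .307 scene
```

```text
t 8.57 q [0.62 0.33 1.88 0.   0.93 2.16] tcp [0.4104 0.3065 0.0666] yaw 1.43 zax [ 0.001  0.    -1.   ] w 0.0084 F [ 0.1 -0.1 -0. ]
```

View pics/scene_f.png

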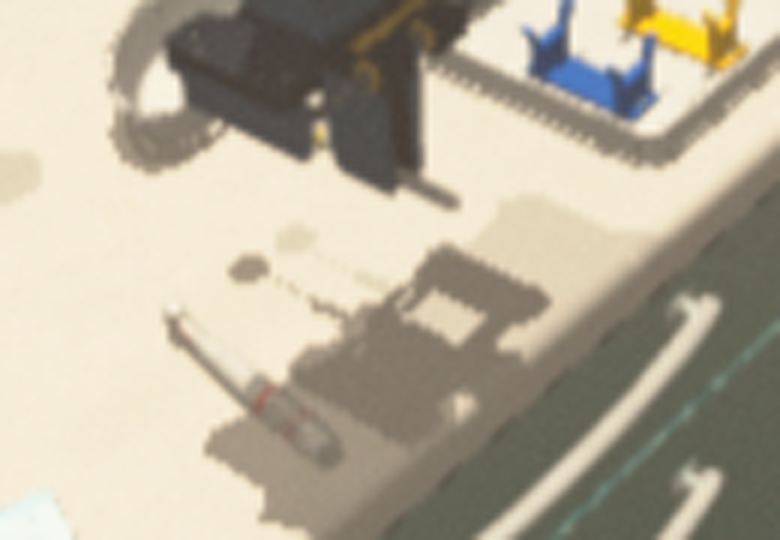

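play_rows(
  moves=[
    [0,0.0019,0.015,0,0,0,0],
    [0,0.0019,0.03,0,0,0,0],
    [0,0.0019,0.03,0,0,0,0],
    [0,0.0019,0.03,0,0,0,0],
    [0,0.0019,0.033,0,0,0,0],
    [0,0.0019,0.035,0,0,0,0],
    [0,0.0019,0.035,0,0,0,0],
    [0,0.0019,0.03,0,0,0,0],
    [0,0.0019,0.02,0,0,0,0],
    [0,0.0019,0.01,0,0,0,0],
  ],
)

```text
time_s: 9.45
tcp_pos: [0.4356, 0.0369, 0.0656]
orientation: [1.0, 0.012, -0.001, 0.0]
force: [0.1, 0.7, 0.5]
width: 0.008
```

play_rows(
  moves=[
    [0,0,0,0.01,0,0,0],
    [0,0,0,0.015,0,0,0],
    [0,0,0,0,0,0,0],
    [0,0,0,0,0,0,0],
  ],
)

```text
time_s: 9.78
tcp_pos: [0.4355, 0.0394, 0.0405]
orientation: [1.0, 0.013, -0.001, -0.0]
force: [-0.2, -0.0, -0.1]
width: 0.0081
```

```bash
python3 look.py g .44 .06 scene top
```

```text
t 9.78 q [0.06 0.26 2.07 0.   0.81 1.61] tcp [0.4355 0.0394 0.0405] yaw 1.53 zax [-0.003 -0.    -1.   ] w 0.0081 F [-0.2 -0.  -0.1]
```

View pics/scene_g.png

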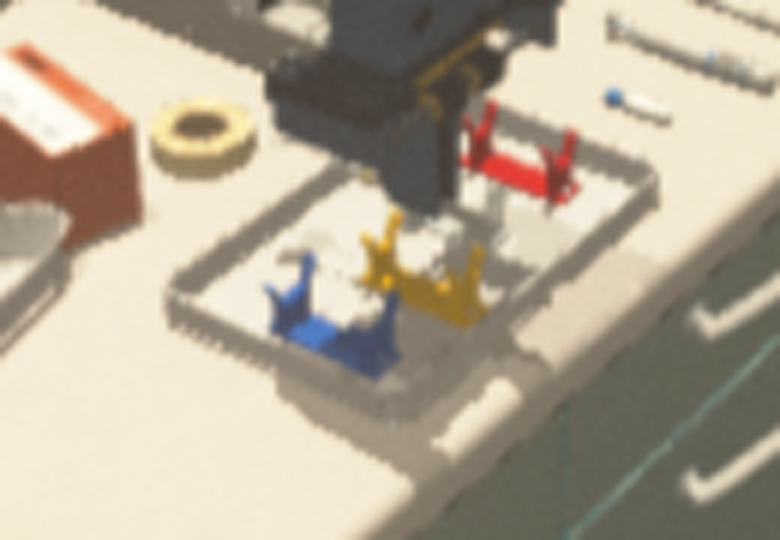

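View pics/top_g.png

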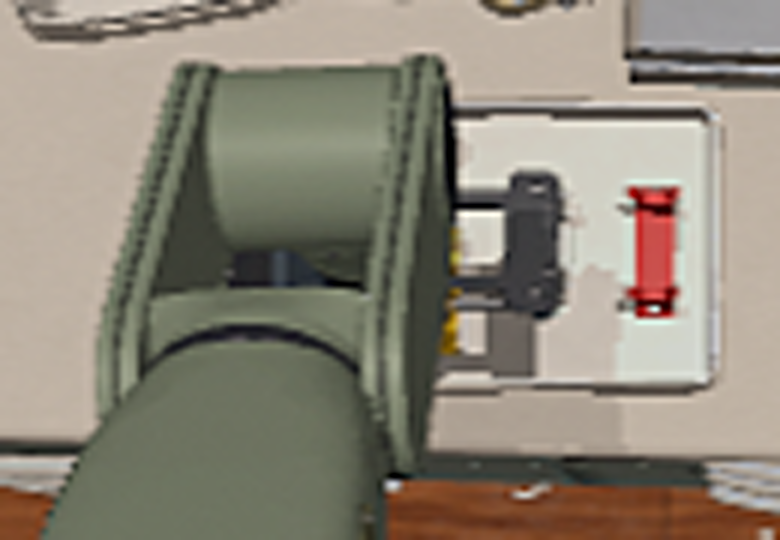

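```bash
python3 - <<'E'
from h import *
c=load("scene_g");a=c["image"][200:260,240:330,::-1]
cv2.imwrite("pics/g2.png",cv2.resize(np.ascontiguousarray(a),None,fx=8,fy=8,interpolation=cv2.INTER_NEAREST))
for p in([.4355,.0394,.075],[.4355-.05,.0394-.0013,.078],[.4355+.1,.042,.075]): print(((proj(c,p)[0]-[240,200]+.5)*8).round())
E
```

```text
[454.  90.]
[550. 123.]
[272.  15.]
```

View pics/g2.png

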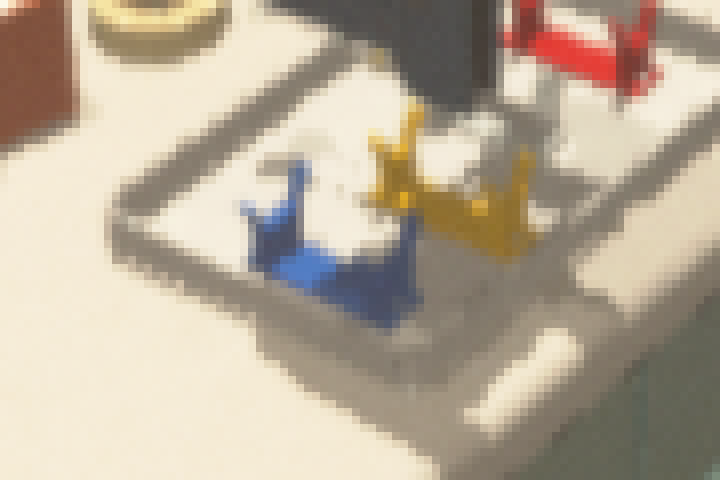

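play_rows(
  moves=[
    [0,0.001,0,0.012,0,0,0],
    [0,0,0,0.012,0,0,0],
    [0,0,0,0.008,0,0,0],
    [0,0,0,0.004,0,0,0],
    [0,0,0,0.003,0,0,0],
    [0,0,0,0.002,0,0,0],
    [0,0,0,0,0,0,0],
  ],
)

```text
time_s: 10.47
tcp_pos: [0.4375, 0.0392, 0.0002]
orientation: [1.0, 0.013, 0.0, 0.0]
force: [0.5, 0.8, -0.2]
width: 0.0086
```

play_rows(
  moves=[
    [0,0,0,0.001,0,0,0],
    [0,0,0,0,0,0,0],
  ],
)

```text
time_s: 10.63
tcp_pos: [0.4376, 0.0391, -0.0006]
orientation: [1.0, 0.013, 0.0, 0.0]
force: [0.4, -0.9, -0.6]
width: 0.0081
```

```bash
python3 look.py i .44 .06 scene
```

```text
t 10.63 q [ 0.06  0.33  2.12 -0.    0.69  1.61] tcp [ 0.4376  0.0391 -0.0006] yaw 1.48 zax [ 0.001 -0.    -1.   ] w 0.0081 F [ 0.4 -0.9 -0.6]
```

View pics/scene_i.png

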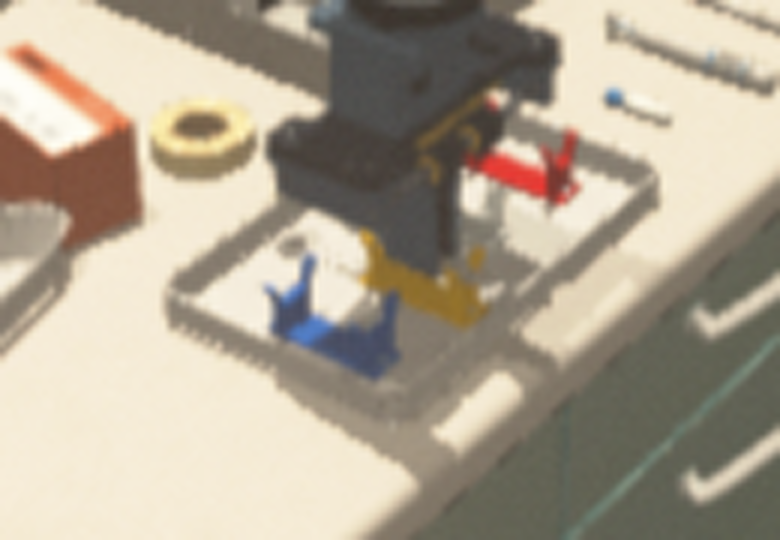

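play_rows(
  moves=[
    [0,0,0,0.001,0,0,0],
    [0,0,0,0.001,0,0,0],
    [0,0,0,0,0,0,0],
  ],
)

```text
time_s: 10.93
tcp_pos: [0.4376, 0.0391, -0.0025]
orientation: [1.0, 0.013, 0.0, 0.0]
force: [-0.7, -0.0, 3.0]
width: 0.0083
```

play_rows(
  moves=[
    [0,0,0,0.001,0,0,0],
    [0,0,0,0,0,0,0],
  ],
)

```text
time_s: 11.1
tcp_pos: [0.4376, 0.0391, -0.0026]
orientation: [1.0, 0.013, 0.0, 0.0]
force: [-3.3, 0.3, 14.1]
width: 0.0084
```

play_rows(
  moves=[
    [0.0,0,0,-0.001,0,0,0],
    [0.026,0,0,0,0,0,0],
    [0.026,0,0,0,0,0,0],
    [0.026,0,0,0,0,0,0],
    [0.026,0,0,0,0,0,0],
    [0.026,0,0,-0.01,0,0,0],
    [0.026,0,0,-0.02,0,0,0],
    [0.026,0,0,-0.03,0,0,0],
    [0.026,0,0,-0.03,0,0,0],
    [0.026,0,0,-0.01,0,0,0],
  ],
)

```text
time_s: 11.93
tcp_pos: [0.4398, 0.0393, 0.1006]
orientation: [1.0, 0.013, 0.003, -0.0]
force: [1.4, 0.2, -0.3]
width: 0.0257
```

```bash
python3 look.py j .44 .04 scene
```

```text
t 11.93 q [ 0.06  0.19  1.99 -0.    0.96  1.61] tcp [0.4398 0.0393 0.1006] yaw 1.48 zax [ 0.007  0.    -1.   ] w 0.0257 F [ 1.4  0.2 -0.3]
```

View pics/scene_j.png

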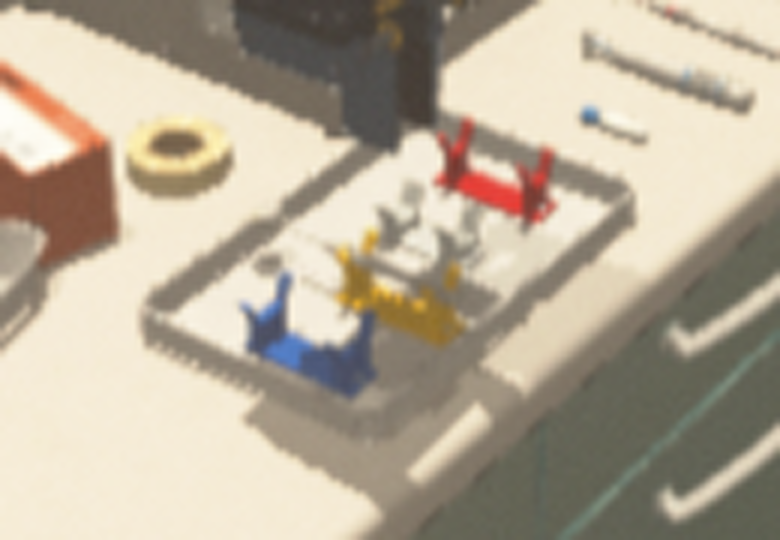

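play_rows(
  moves=[
    [0.04,0,0,0,0,0,0.026],
    [0.04,0.0026,0.041,0,0,0,0],
    [0.04,0.0026,0.041,0,0,0,0],
    [0.04,0.0026,0.041,0,0,0,0],
    [0.04,0.0026,0.041,0,0,0,0],
    [0.04,0.0026,0.041,0,0,0,0],
    [0.04,0.0026,0.041,0,0,0,0],
    [0.04,0.0026,0.041,0,0,0,0],
    [0.04,0.0026,0.041,0,0,0,0],
    [0.04,0.0026,0.041,0,0,0,0.045],
  ],
)

```text
time_s: 12.82
tcp_pos: [0.4598, -0.3316, 0.0958]
orientation: [1.0, -0.023, -0.001, -0.001]
force: [1.4, 0.7, 0.0]
width: 0.0402
```

play_rows(
  moves=[
    [0.04,0,0.011,0.02,0,0,0],
    [0.04,0,0,0.03,0,0,0],
    [0.04,0,0,0.02,0,0,0],
    [0.04,0,0,0.01,0,0,0],
    [0.04,0,0,0,0,0,0],
    [0.04,0,0,0,0,0,0],
  ],
)

```text
time_s: 13.32
tcp_pos: [0.4601, -0.3406, 0.0167]
orientation: [1.0, -0.022, -0.0, -0.0]
force: [0.3, 0.9, 0.7]
width: 0.0397
```

```bash
python3 look.py k .46 -.31 scene top; python3 - <<'E'
from h import *
c=load("top_k");a=c["image"][162:217,238:318,::-1]
cv2.imwrite("pics/k2.png",cv2.resize(np.ascontiguousarray(a),None,fx=8,fy=8,interpolation=cv2.INTER_NEAREST))
E
```

```text
t 13.32 q [-0.66  0.47  1.79 -0.    0.88  0.96] tcp [ 0.4601 -0.3406  0.0167] yaw -2.58 zax [-0.001  0.001 -1.   ] w 0.0397 F [0.3 0.9 0.7]
```

View pics/scene_k.png

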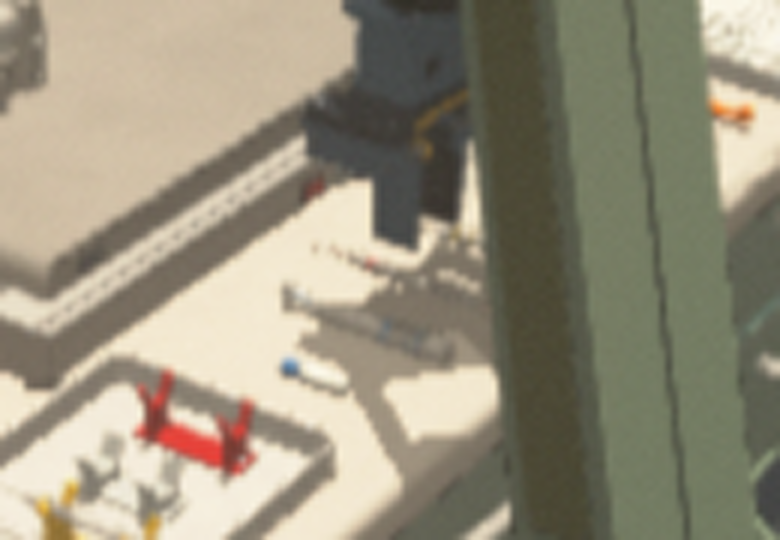

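View pics/k2.png

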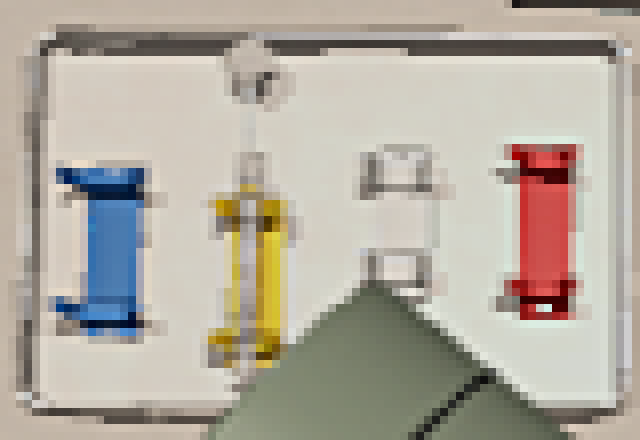

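play_rows(
  moves=[
    [0.04,0.001,0,0.015,0,0,0],
    [0.04,0,0,0.015,0,0,0],
    [0.04,0,0,0.007,0,0,0],
    [0.04,0,0,0.004,0,0,0],
    [0.04,0,0,0.002,0,0,0],
    [0.04,0,0,0.001,0,0,0],
    [0.04,0,0,0.001,0,0,0],
    [0.02,0,0,0,0,0,0],
    [0,0,0,0,0,0,0],
    [0,0,0,0,0,0,0],
  ],
)

```text
time_s: 14.25
tcp_pos: [0.4614, -0.3411, -0.0275]
orientation: [1.0, -0.023, 0.0, 0.0]
force: [-0.3, 0.5, 0.3]
width: 0.0229
```

play_rows(
  moves=[
    [0,0,0,0,0,0,0],
    [0,0,0,0,0,0,0],
    [0,0,0,0,0,0,0],
    [0,0,0,0,0,0,0],
    [0,0,0,0,0,0,0],
  ],
)

```text
time_s: 14.67
tcp_pos: [0.4613, -0.3411, -0.0277]
orientation: [1.0, -0.023, 0.0, 0.0]
force: [-0.7, 0.1, 1.5]
width: 0.0082
```

play_rows(
  moves=[
    [0,0,0,-0.005,0,0,0],
    [0,0,0,-0.015,0,0,0],
    [0,-0.002,0,-0.025,0,0,0],
    [0,-0.003,0,-0.025,0,0,0],
    [0,-0.003,0,-0.02,0,0,0],
    [0,-0.002,0,-0.005,0,0,-0.036],
    [0,0,0,0,0,0,-0.035],
    [0,0,-0.015,0,0,0,0],
    [0,0,-0.025,0,0,0,0],
    [0,0,-0.03,0,0,0,0],
  ],
)

```text
time_s: 15.5
tcp_pos: [0.449, -0.2697, 0.0669]
orientation: [1.0, 0.011, -0.0, -0.0]
force: [0.5, -0.1, -0.0]
width: 0.0082
```

play_rows(
  moves=[
    [0,0.002,-0.032,0,0,0,0],
    [0,0.004,-0.034,0,0,0,0],
    [0,0.004,-0.034,0,0,0,0],
    [0,0.004,-0.034,0,0,0,0],
    [0,0.004,-0.025,0,0,0,0],
    [0,0.002,-0.015,0,0,0,0],
    [0,0,-0.005,0,0,0,0],
    [0,0,0,0.01,0,0,0],
    [0,0,0,0.015,0,0,0],
    [0,0,0,0,0,0,0],
  ],
)

```text
time_s: 16.33
tcp_pos: [0.4623, -0.0905, 0.0402]
orientation: [1.0, 0.013, -0.003, -0.001]
force: [-0.7, -0.5, -0.9]
width: 0.0082
```

```bash
python3 look.py l .46 -.08 scene
```

```text
t 16.33 q [-0.22  0.31  2.   -0.    0.84  1.33] tcp [ 0.4623 -0.0905  0.0402] yaw 1.46 zax [-0.005  0.001 -1.   ] w 0.0082 F [-0.7 -0.5 -0.9]
```

View pics/scene_l.png

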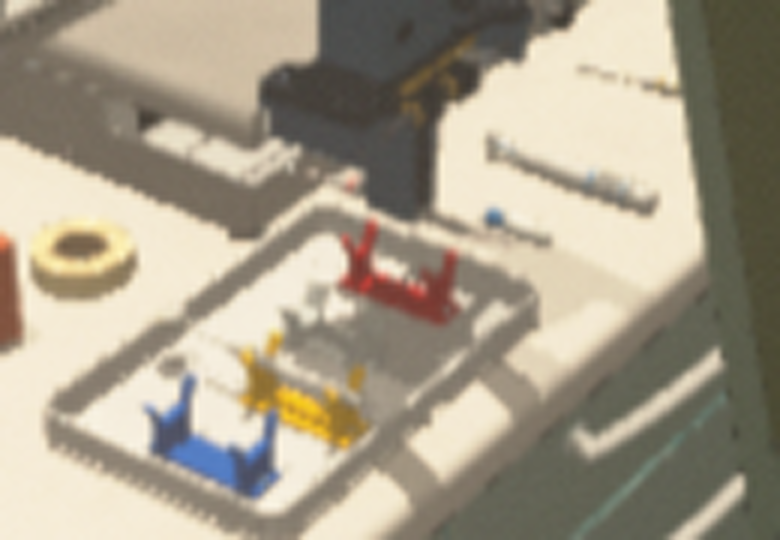

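play_rows(
  moves=[
    [0,0,0,0,0,0,0],
    [0,0,0,0,0,0,0],
  ],
)

```text
time_s: 16.55
tcp_pos: [0.4651, -0.0914, 0.0427]
orientation: [1.0, 0.013, 0.0, 0.0]
force: [0.7, -1.1, -0.2]
width: 0.0082
```

play_rows(
  moves=[
    [0,-0.0008,0.001,0.012,0,0,0],
    [0,0,0,0.012,0,0,0],
    [0,0,0,0.009,0,0,0],
    [0,0,0,0.005,0,0,0],
    [0,0,0,0.003,0,0,0],
    [0,0,0,0.001,0,0,0],
    [0,0,0,0,0,0,0],
    [0,0,0,0,0,0,0],
  ],
)

```text
time_s: 17.22
tcp_pos: [0.4644, -0.0922, 0.0005]
orientation: [1.0, 0.013, 0.0, 0.0]
force: [1.0, -0.0, -0.1]
width: 0.0082
```

play_rows(
  moves=[
    [0,0,0,0.001,0,0,0],
    [0,0,0,0.001,0,0,0],
    [0,0,0,0,0,0,0],
  ],
)

```text
time_s: 17.47
tcp_pos: [0.4642, -0.0921, -0.0017]
orientation: [1.0, 0.013, 0.0, 0.0]
force: [0.6, 0.6, 0.0]
width: 0.0084
```

play_rows(
  moves=[
    [0,0,0,0.001,0,0,0],
    [0,0,0,0,0,0,0],
  ],
)

```text
time_s: 17.63
tcp_pos: [0.4643, -0.0921, -0.0018]
orientation: [1.0, 0.013, 0.0, 0.0]
force: [-2.3, 0.5, 8.7]
width: 0.0082
```

play_rows(
  moves=[
    [0.0,0,0,-0.0005,0,0,0],
    [0.026,0,0,0,0,0,0],
    [0.026,0,0,0,0,0,0],
    [0.026,0,0,0,0,0,0],
    [0.026,0,0,0,0,0,0],
    [0.026,0,0,-0.01,0,0,0],
    [0.026,0,0,-0.02,0,0,0],
    [0.026,0,0,-0.03,0,0,0],
    [0.026,0,0,-0.03,0,0,0],
    [0.026,0,0,-0.01,0,0,0],
  ],
)

```text
time_s: 18.47
tcp_pos: [0.4664, -0.0926, 0.1013]
orientation: [1.0, 0.013, 0.003, 0.001]
force: [0.3, -0.4, -0.1]
width: 0.026
```

play_rows(
  moves=[
    [0.05,-0.003,0.02,0,0,0,0],
    [0.05,-0.003,0.03,0,0,0,0],
    [0.05,-0.003,0.03,0,0,0,0],
    [0.05,-0.003,0.03,0,0,0,0],
    [0.05,-0.003,0.03,0,0,0,0],
    [0.05,-0.003,0.025,0,0,0,0],
    [0.05,0,0.013,0,0,0,-0.029],
    [0.05,0,0,0,0,0,0],
    [0.05,0,0,0,0,0,0],
  ],
)

```text
time_s: 19.22
tcp_pos: [0.4502, -0.2705, 0.0972]
orientation: [1.0, 0.026, -0.0, -0.0]
force: [0.3, -0.2, -0.4]
width: 0.05
```

```bash
python3 look.py m .45 -.2 scene top
```

```text
t 19.22 q [-0.56  0.32  1.81  0.    1.02  0.95] tcp [ 0.4502 -0.2705  0.0972] yaw 3.01 zax [-0.001  0.001 -1.   ] w 0.05 F [ 0.3 -0.2 -0.4]
```

View pics/scene_m.png

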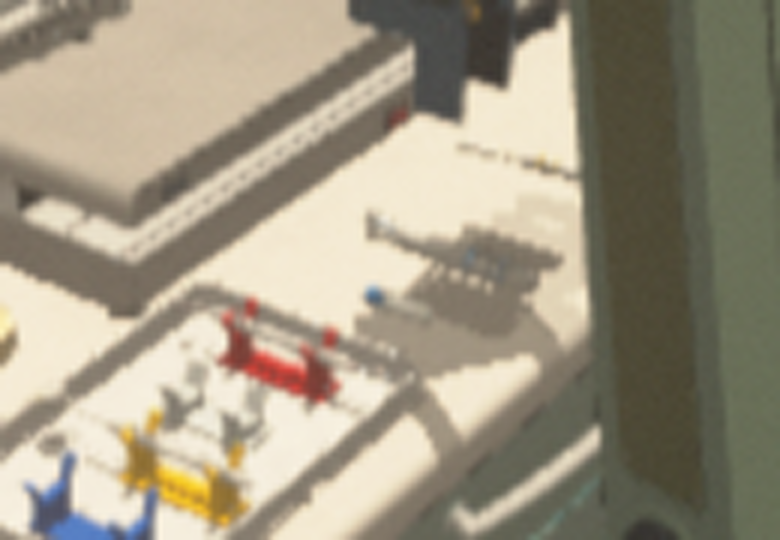

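View pics/top_m.png

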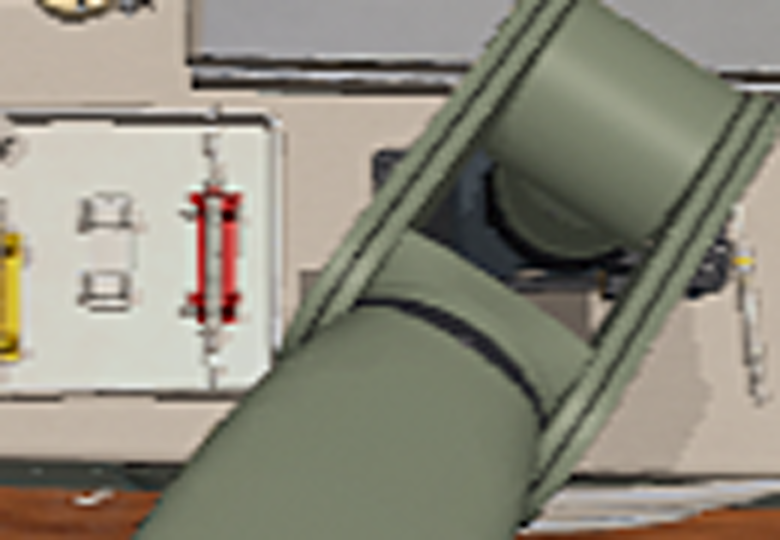

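play_rows(
  moves=[
    [0.05,-0.0085,0,0.025,0,0,0],
    [0.05,0,0,0.03,0,0,0],
    [0.05,0,0,0.03,0,0,0],
    [0.05,0,0,0.02,0,0,0],
    [0.05,0,0,0.01,0,0,0],
    [0.05,0,0,0.005,0,0,0],
    [0.05,0,0,0.002,0,0,0],
    [0.05,0,0,0.001,0,0,0],
  ],
)

```text
time_s: 19.98
tcp_pos: [0.4429, -0.271, -0.0247]
orientation: [1.0, 0.028, 0.001, 0.0]
force: [0.6, -0.0, -0.1]
width: 0.0503
```

play_rows(
  moves=[
    [0.03,0,0,0,0,0,0],
    [0,0,0,0,0,0,0],
    [0,0,0,0,0,0,0],
    [0,0,0,0,0,0,0],
    [0,0,0,0,0,0,0],
    [0,0,0,0,0,0,0],
    [0,0,0,0,0,0,0],
    [0,0,0,0,0,0,0],
  ],
)

```text
time_s: 20.65
tcp_pos: [0.4424, -0.2714, -0.025]
orientation: [1.0, 0.027, 0.0, 0.0]
force: [-0.6, -1.1, 3.3]
width: 0.0153
```

play_rows(
  moves=[
    [0,0,0,0,0,0,0],
    [0,0,0,-0.005,0,0,0],
    [0,0,0,-0.015,0,0,0],
    [0,0,0,-0.025,0,0,0],
    [0,0,0,-0.025,0,0,0],
    [0,0,0,-0.02,0,0,0],
    [0,0,0,-0.01,0,0,0.028],
    [0,0,0,0,0,0,0],
  ],
)

```text
time_s: 21.32
tcp_pos: [0.4434, -0.2715, 0.0769]
orientation: [1.0, 0.013, 0.002, 0.001]
force: [0.5, -0.1, -1.5]
width: 0.0157
```

```bash
python3 look.py n .45 -.25 scene
```

```text
t 21.32 q [-0.57  0.33  1.85  0.    0.96  0.97] tcp [ 0.4434 -0.2715  0.0769] yaw 1.5 zax [ 0.004 -0.002 -1.   ] w 0.0157 F [ 0.5 -0.1 -1.5]
```

View pics/scene_n.png

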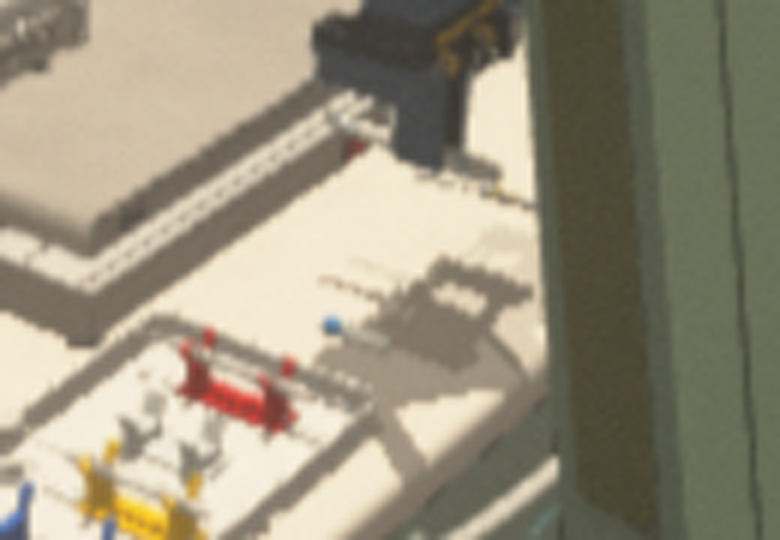

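play_rows(
  moves=[
    [0,0.001,-0.018,0,0,0,0],
    [0,0.0015,-0.034,0,0,0,0],
    [0,0.0015,-0.038,0,0,0,0],
    [0,0.0015,-0.038,0,0,0,0],
    [0,0.0015,-0.038,0,0,0,0],
    [0,0.0015,-0.038,0,0,0,0],
    [0,0.0015,-0.038,0,0,0,0],
    [0,0.0015,-0.038,0,0,0,0],
    [0,0.0015,-0.038,0,0,0,0],
    [0,0.0015,-0.03,0,0,0,0],
  ],
)

```text
time_s: 22.2
tcp_pos: [0.4455, 0.0797, 0.0733]
orientation: [1.0, 0.014, -0.002, -0.0]
force: [0.2, -0.5, -1.0]
width: 0.0156
```

play_rows(
  moves=[
    [0,0.001,-0.02,0,0,0,0],
    [0,0.001,-0.009,0.01,0,0,0],
    [0,0,0,0.015,0,0,0],
    [0,0,0,0.01,0,0,0],
    [0,0,0,0,0,0,0],
    [0,0,0,0,0,0,0],
  ],
)

```text
time_s: 22.7
tcp_pos: [0.4471, 0.1056, 0.0381]
orientation: [1.0, 0.013, -0.002, 0.0]
force: [-0.7, 0.3, -1.2]
width: 0.0158
```

```bash
python3 look.py o .45 .08 scene
```

```text
t 22.7 q [ 0.21  0.3   2.03 -0.    0.82  1.75] tcp [0.4471 0.1056 0.0381] yaw 1.52 zax [-0.004 -0.001 -1.   ] w 0.0158 F [-0.7  0.3 -1.2]
```

View pics/scene_o.png

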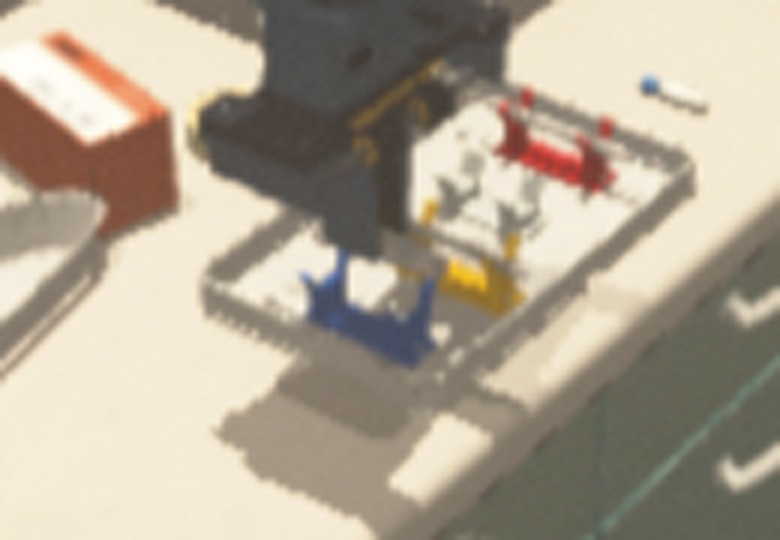

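```bash
python3 - <<'E'
import numpy as np
for n in "TS":
    X=np.load(n+"X.npy").reshape(-1,3)
    p=X[(X[:,0]<.7)&(X[:,0]>.4)&(X[:,1]>.02)&(X[:,1]<.3)&(X[:,2]>.05)&(X[:,2]<.12)]
    print(n,len(p),np.percentile(p,[1,50,99],axis=0).round(3).tolist())
E
```

```text
T 119 [[0.64, 0.059, 0.055], [0.686, 0.091, 0.069], [0.7, 0.124, 0.074]]
S 287 [[0.627, 0.064, 0.051], [0.654, 0.102, 0.071], [0.698, 0.13, 0.078]]
```

play_rows(
  moves=[
    [0,0,0,0,0,0,0],
  ],
)

```text
time_s: 22.83
tcp_pos: [0.4488, 0.1059, 0.0397]
orientation: [1.0, 0.013, 0.0, 0.0]
force: [0.2, 0.2, -1.4]
width: 0.0157
```

play_rows(
  moves=[
    [0,0,0,0.012,0,0,0],
    [0,0,0,0.012,0,0,0],
    [0,0,0,0.007,0,0,0],
    [0,0,0,0.003,0,0,0],
    [0,0,0,0.001,0,0,0],
    [0,0,0,0,0,0,0],
    [0,0,0,0,0,0,0],
  ],
)

```text
time_s: 23.42
tcp_pos: [0.449, 0.1064, 0.0051]
orientation: [1.0, 0.013, 0.001, -0.0]
force: [-0.8, 0.0, -1.3]
width: 0.0155
```

play_rows(
  moves=[
    [0,0,0,0.001,0,0,0],
    [0,0,0,0.001,0,0,0],
    [0,0,0,0,0,0,0],
  ],
)

```text
time_s: 23.67
tcp_pos: [0.4485, 0.1064, 0.0027]
orientation: [1.0, 0.013, 0.0, 0.0]
force: [-0.4, -0.8, -0.7]
width: 0.0153
```

play_rows(
  moves=[
    [0,0,0,0.001,0,0,0],
    [0,0,0,0,0,0,0],
  ],
)

```text
time_s: 23.83
tcp_pos: [0.4485, 0.1063, 0.0016]
orientation: [1.0, 0.013, 0.0, 0.0]
force: [-1.3, -0.3, -0.0]
width: 0.0157
```

play_rows(
  moves=[
    [0,0,0,0.001,0,0,0],
    [0,0,0,0,0,0,0],
  ],
)

```text
time_s: 24.0
tcp_pos: [0.4487, 0.1063, 0.0011]
orientation: [1.0, 0.013, 0.0, 0.0]
force: [-0.6, -0.4, 4.0]
width: 0.0158
```

play_rows(
  moves=[
    [0.034,0,0,0,0,0,0],
    [0.034,0,0,0,0,0,0],
    [0.034,0,0,0,0,0,0],
    [0.034,0,0,0,0,0,0],
    [0.034,0,0,-0.01,0,0,0],
    [0.034,0,0,-0.02,0,0,0],
    [0.034,0,0,-0.03,0,0,0],
    [0.034,0,0,-0.03,0,0,0],
    [0.034,0,0,-0.01,0,0,0],
  ],
)

```text
time_s: 24.75
tcp_pos: [0.4509, 0.1069, 0.1043]
orientation: [1.0, 0.013, 0.003, -0.001]
force: [0.6, 0.5, -0.1]
width: 0.0339
```

play_rows(
  moves=[
    [0.034,0,0.02,0,0,0,0.026],
    [0.034,0,0.035,0,0,0,0],
    [0.034,0,0.04,0,0,0,0],
    [0.034,0,0.04,0,0,0,0],
    [0.034,0,0.04,0,0,0,0],
    [0.034,0,0.04,0,0,0,0],
    [0.034,0,0.04,0,0,0,0],
    [0.034,0,0.035,0,0,0,0],
    [0.034,0,0.015,0,0,0,0],
    [0.034,0,0,0,0,0,0],
  ],
)

```text
time_s: 25.58
tcp_pos: [0.4494, -0.2019, 0.1005]
orientation: [1.0, -0.002, 0.0, 0.001]
force: [0.1, 0.1, 0.3]
width: 0.0338
```

```bash
python3 look.py p .45 -.1 scene top; python3 - <<'E'
from h import *
c=load("top_p");a=c["image"][162:217,238:318,::-1]
cv2.imwrite("pics/p2.png",cv2.resize(np.ascontiguousarray(a),None,fx=8,fy=8,interpolation=cv2.INTER_NEAREST))
E
```

```text
t 25.58 q [-0.44  0.26  1.88 -0.    1.    1.13] tcp [ 0.4494 -0.2019  0.1005] yaw -0.19 zax [ 0.001 -0.001 -1.   ] w 0.0338 F [0.1 0.1 0.3]
```

View pics/scene_p.png

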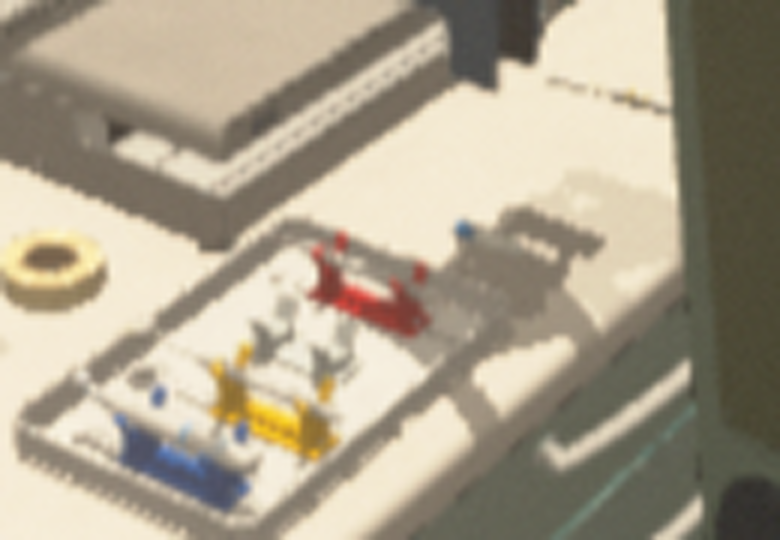

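View pics/p2.png

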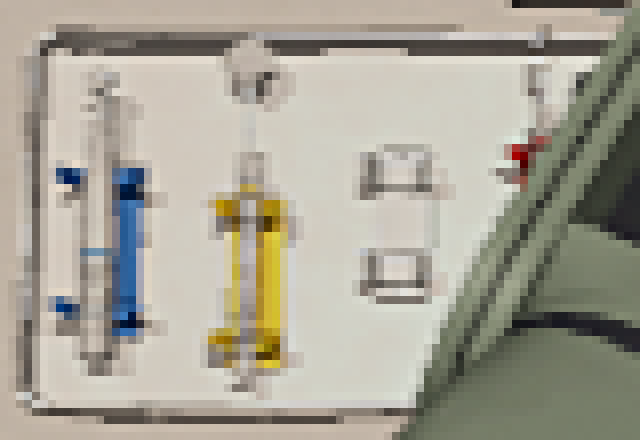

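play_rows(
  moves=[
    [0.034,-0.0015,-0.003,0.025,0,0,0],
    [0.034,0,0,0.03,0,0,0],
    [0.034,0,0,0.03,0,0,0],
    [0.034,0,0,0.022,0,0,0],
    [0.034,0,0,0.012,0,0,0],
    [0.034,0,0,0.005,0,0,0],
    [0.034,0,0,0.002,0,0,0],
    [0.034,0,0,0.001,0,0,0],
  ],
)

```text
time_s: 26.35
tcp_pos: [0.4482, -0.195, -0.026]
orientation: [1.0, 0.001, 0.0, 0.0]
force: [0.4, 0.6, 1.1]
width: 0.0338
```

play_rows(
  moves=[
    [0.02,0,0,0,0,0,0],
    [0,0,0,0,0,0,0],
    [0,0,0,0,0,0,0],
    [0,0,0,0,0,0,0],
    [0,0,0,0,0,0,0],
    [0,0,0,0,0,0,0],
    [0,0,0,0,0,0,0],
    [0,0,0,0,0,0,0],
  ],
)

```text
time_s: 27.02
tcp_pos: [0.4482, -0.1959, -0.0257]
orientation: [1.0, 0.0, 0.001, 0.0]
force: [-0.4, 1.1, 6.1]
width: 0.0103
```

play_rows(
  moves=[
    [0.022,0,0,0,0,0,0],
    [0.022,0,0,0,0,0,0],
    [0.022,0,0,0,0,0,0],
    [0.022,0,0,-0.0015,0,0,0],
    [0.022,0,0,-0.001,0,0,0],
    [0,0,0,0,0,0,0],
    [0,0,0,0,0,0,0],
    [0,0,0,0,0,0,0],
    [0,0,0,0,0,0,0],
    [0,0,0,0,0,0,0],
  ],
)

```text
time_s: 27.85
tcp_pos: [0.4478, -0.1957, -0.0238]
orientation: [1.0, 0.0, 0.0, 0.0]
force: [-0.4, -0.3, -0.1]
width: 0.0102
```

play_rows(
  moves=[
    [0,0,0,0,0,0,0],
    [0,0,0,0,0,0,0],
    [0,0,0,-0.005,0,0,0],
    [0,0,0,-0.015,0,0,0],
    [0,0,0,-0.025,0,0,0],
    [0,0,0,-0.025,0,0,0],
    [0,0,0,-0.02,0,0,0],
    [0,0,0,-0.005,0,0,-0.026],
    [0,0,0,0,0,0,0],
    [0,0,0,0,0,0,0],
  ],
)

```text
time_s: 28.68
tcp_pos: [0.4476, -0.1956, 0.0714]
orientation: [1.0, 0.013, 0.0, 0.0]
force: [-0.5, 0.2, -0.2]
width: 0.0098
```

```bash
python3 look.py q .45 -.15 scene
```

```text
t 28.68 q [-0.44  0.29  1.92 -0.    0.92  1.11] tcp [ 0.4476 -0.1956  0.0714] yaw 1.5 zax [ 0. -0. -1.] w 0.0098 F [-0.5  0.2 -0.2]
```

View pics/scene_q.png

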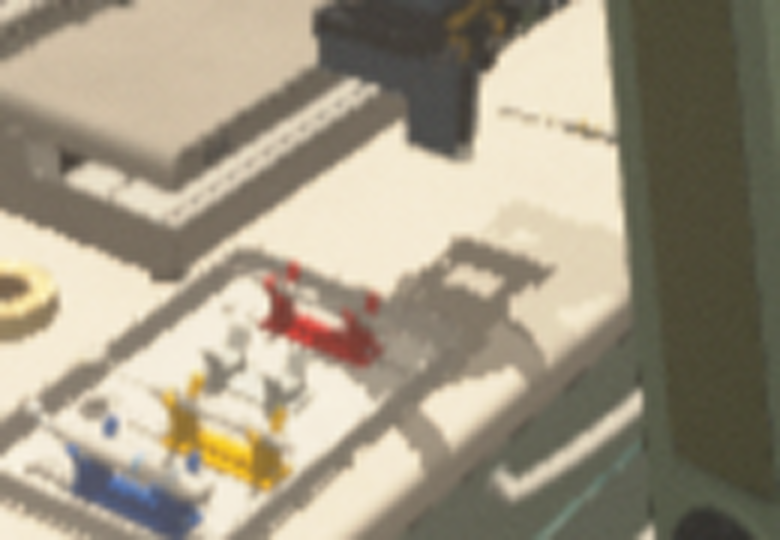

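play_rows(
  moves=[
    [0,0.002,-0.012,0,0,0,0],
    [0,0.003,-0.025,0,0,0,0],
    [0,0.003,-0.03,0,0,0,0],
    [0,0.003,-0.03,0,0,0,0],
    [0,0.003,-0.03,0,0,0,0],
    [0,0.003,-0.025,0,0,0,0],
    [0,0.003,-0.012,0,0,0,0],
    [0,0.002,-0.005,0,0,0,0],
    [0,0,0,0,0,0,0],
    [0,0,0,0,0,0,0],
  ],
)

```text
time_s: 29.57
tcp_pos: [0.4648, -0.026, 0.0706]
orientation: [1.0, 0.014, -0.001, 0.0]
force: [-1.1, 0.1, -0.1]
width: 0.0099
```

```bash
python3 look.py r .46 -.03 scene
```

```text
t 29.57 q [-0.08  0.26  1.97 -0.    0.91  1.46] tcp [ 0.4648 -0.026   0.0706] yaw 1.57 zax [-0.001 -0.    -1.   ] w 0.0099 F [-1.1  0.1 -0.1]
```

View pics/scene_r.png

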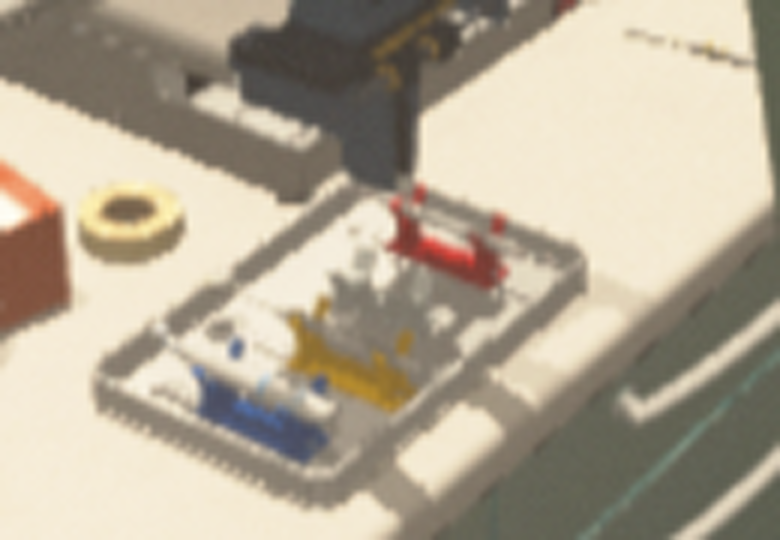

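play_rows(
  moves=[
    [0,0.0005,0.0005,0.015,0,0,0],
    [0,0,0,0.02,0,0,0],
    [0,0,0,0.017,0,0,0],
    [0,0,0,0.009,0,0,0],
    [0,0,0,0.004,0,0,0],
    [0,0,0,0.002,0,0,0],
    [0,0,0,0,0,0,0],
    [0,0,0,0,0,0,0],
  ],
)

```text
time_s: 30.28
tcp_pos: [0.4664, -0.0268, 0.0048]
orientation: [1.0, 0.013, 0.001, 0.0]
force: [-0.3, 0.8, 0.4]
width: 0.0097
```

play_rows(
  moves=[
    [0,0,0,0.001,0,0,0],
    [0,0,0,0.001,0,0,0],
    [0,0,0,0,0,0,0],
  ],
)

```text
time_s: 30.53
tcp_pos: [0.4659, -0.0266, 0.0024]
orientation: [1.0, 0.013, 0.0, 0.0]
force: [-0.1, 0.2, -0.2]
width: 0.0101
```

play_rows(
  moves=[
    [0,0,0,0.001,0,0,0],
    [0,0,0,0,0,0,0],
  ],
)

```text
time_s: 30.7
tcp_pos: [0.4657, -0.0266, 0.0012]
orientation: [1.0, 0.013, 0.0, 0.0]
force: [-0.1, 0.8, -1.0]
width: 0.0104
```

play_rows(
  moves=[
    [0,0,0,0.001,0,0,0],
    [0,0,0,0,0,0,0],
  ],
)

```text
time_s: 30.87
tcp_pos: [0.4656, -0.0265, 0.0]
orientation: [1.0, 0.013, -0.0, 0.0]
force: [-0.0, 0.6, -0.8]
width: 0.0099
```

play_rows(
  moves=[
    [0,0,0,0.001,0,0,0],
    [0,0,0,0,0,0,0],
  ],
)

```text
time_s: 31.03
tcp_pos: [0.4656, -0.0266, -0.001]
orientation: [1.0, 0.013, -0.0, 0.0]
force: [-0.3, 0.4, -0.3]
width: 0.0104
```

play_rows(
  moves=[
    [0,0,0,0.001,0,0,0],
    [0,0,0,0,0,0,0],
  ],
)

```text
time_s: 31.2
tcp_pos: [0.4658, -0.0267, -0.002]
orientation: [1.0, 0.013, 0.0, 0.0]
force: [-0.4, -0.6, 0.5]
width: 0.0097
```

play_rows(
  moves=[
    [0,0,0,0.001,0,0,0],
    [0,0,0,0,0,0,0],
  ],
)

```text
time_s: 31.37
tcp_pos: [0.466, -0.0269, -0.0028]
orientation: [1.0, 0.013, 0.0, 0.0]
force: [0.5, -2.0, 1.9]
width: 0.0098
```

play_rows(
  moves=[
    [0,0,0,0.001,0,0,0],
    [0,0,0,0,0,0,0],
  ],
)

```text
time_s: 31.53
tcp_pos: [0.4662, -0.027, -0.0035]
orientation: [1.0, 0.014, 0.001, 0.0]
force: [-1.0, -3.0, 4.2]
width: 0.01
```

play_rows(
  moves=[
    [0,0,0,0.001,0,0,0],
    [0,0,0,0,0,0,0],
  ],
)

```text
time_s: 31.7
tcp_pos: [0.4663, -0.0271, -0.0039]
orientation: [1.0, 0.014, 0.001, 0.0]
force: [-1.4, -2.7, 8.8]
width: 0.0099
```

play_rows(
  moves=[
    [0,0,0,0.001,0,0,0],
    [0,0,0,0,0,0,0],
  ],
)

```text
time_s: 31.87
tcp_pos: [0.4665, -0.0271, -0.0041]
orientation: [1.0, 0.014, 0.001, 0.0]
force: [-2.9, -2.1, 15.8]
width: 0.0102
```

play_rows(
  moves=[
    [0,0,0,-0.003,0,0,0],
    [0,0,0,-0.001,0,0,0],
    [0,0,0,0,0,0,0],
  ],
)

```text
time_s: 32.12
tcp_pos: [0.4657, -0.0265, -0.0018]
orientation: [1.0, 0.013, 0.0, -0.0]
force: [0.6, -0.6, 1.0]
width: 0.0104
```

play_rows(
  moves=[
    [0.024,0,0,0,0,0,0],
    [0.024,0,0,0,0,0,0],
    [0.024,0,0,0,0,0,0],
    [0.024,0,0,0,0,0,0],
    [0.024,0,0,-0.01,0,0,0],
    [0.024,0,0,-0.02,0,0,0],
    [0.024,0,0,-0.03,0,0,0],
    [0.024,0,0,-0.03,0,0,0],
    [0.024,0,0,-0.01,0,0,0],
    [0.024,0,0,0,0,0,0],
  ],
)

```text
time_s: 32.95
tcp_pos: [0.4676, -0.026, 0.1005]
orientation: [1.0, 0.013, 0.003, -0.0]
force: [0.5, 0.1, -0.9]
width: 0.0238
```

play_rows(
  moves=[
    [0.03,-0.005,0.03,-0.01,0,0,0],
    [0.03,-0.005,0.035,-0.01,0,0,0],
    [0.03,-0.005,0.035,-0.01,0,0,0],
    [0.03,-0.005,0.035,-0.01,0,0,0],
    [0.03,-0.005,0.035,0,0,0,0],
    [0.03,-0.005,0.035,0,0,0,0],
    [0.03,-0.005,0.035,0,0,0,0],
    [0.03,-0.005,0.035,0,0,0,0],
    [0.03,-0.005,0.035,0,0,0,0],
    [0.03,-0.005,0.03,0,0,0,0],
  ],
)

```text
time_s: 33.78
tcp_pos: [0.4239, -0.3689, 0.136]
orientation: [1.0, 0.013, -0.001, -0.001]
force: [0.4, 0.3, -0.1]
width: 0.0299
```

```bash
python3 look.py s .46 -.0 scene top; python3 - <<'E'
from h import *
c=load("top_s");a=c["image"][155:217,236:320,::-1]
cv2.imwrite("pics/s_t.png",cv2.resize(np.ascontiguousarray(a),None,fx=9,fy=9,interpolation=cv2.INTER_NEAREST))
c=load("scene_s");a=c["image"][190:250,250:340,::-1]
cv2.imwrite("pics/s_s.png",cv2.resize(np.ascontiguousarray(a),None,fx=8,fy=8,interpolation=cv2.INTER_NEAREST))
E
```

```text
t 33.78 q [-0.74  0.34  1.67  0.    1.14  0.81] tcp [ 0.4239 -0.3689  0.136 ] yaw 1.49 zax [-0.002  0.003 -1.   ] w 0.0299 F [ 0.4  0.3 -0.1]
```

View pics/s_s.png

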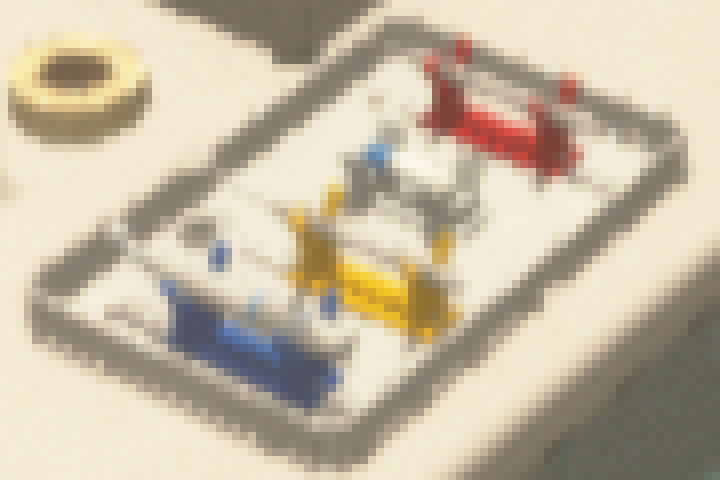

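View pics/s_t.png

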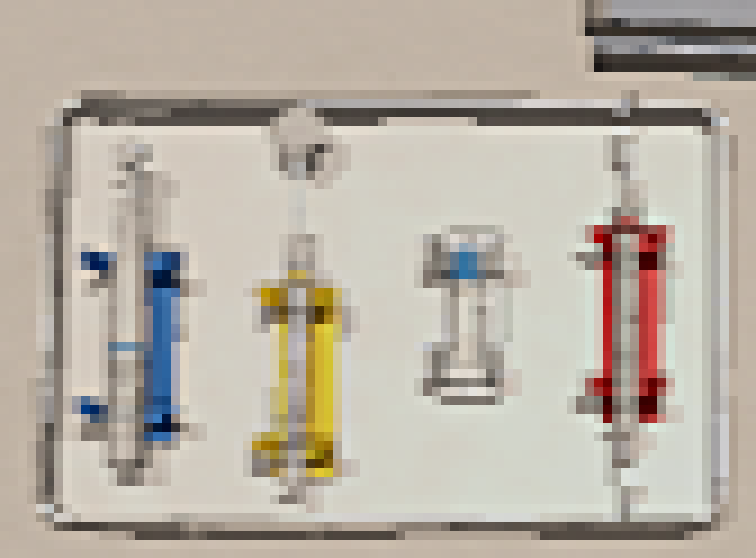

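```bash
python3 - <<'E'
from h import *
c=load("top_s")
def cloud(c):
    h,w=c["range_z"].shape
    U,V=np.meshgrid(np.arange(w),np.arange(h)); r=c["range_z"]
    return np.stack([(U-c["cx"])/c["fx"]*r,(V-c["cy"])/c["fy"]*r,r],-1)@c["T"][:3,:3].T+c["T"][:3,3]
for n in("top_s","scene_s"):
    X=cloud(load(n)).reshape(-1,3)
    for k,y,hw in(("mirror",.039,.004),("scaler",-.0922,.004),("bhp",.1060,.006),("vial",-.0265,.004)):
        s="";
        for x in np.arange(.37,.56,.012):
            q=X[(np.abs(X[:,0]-x)<.006)&(np.abs(X[:,1]-y-(x-.45)*-.0*0)<hw+ .004)&(X[:,2]<.08)]
            if len(q)>0:
                m=np.percentile(q[:,2],90); t=q[q[:,2]>m-.006]
                s+=f" {x:.3f}:{m*1000:.0f}/{(t[:,1].mean()-y)*1000:+.0f}"
        print(n,k,s)
E
```

```text
top_s mirror  0.370:2/-1 0.382:24/-1 0.394:36/-2 0.406:35/+1 0.418:34/-0 0.430:35/-0 0.442:34/-0 0.454:34/+0 0.466:33/+1 0.478:36/+1 0.490:34/+1 0.502:30/+2 0.514:32/+2 0.526:42/+1 0.538:39/-1 0.550:22/-0
top_s scaler  0.370:1/-1 0.382:23/-2 0.394:32/-4 0.406:24/+0 0.418:34/-1 0.430:35/-1 0.442:35/-1 0.454:37/-0 0.466:35/+0 0.478:35/+1 0.490:33/+1 0.502:35/+1 0.514:34/+2 0.526:32/+0 0.538:29/+4 0.550:23/+1
top_s bhp  0.370:2/+0 0.382:24/+0 0.394:40/-2 0.406:43/-2 0.418:43/-2 0.430:43/-2 0.442:43/-1 0.454:43/-2 0.466:41/-0 0.478:41/-0 0.490:39/+1 0.502:37/+1 0.514:42/+1 0.526:43/+2 0.538:3/-1 0.550:20/+1
top_s vial  0.370:1/-0 0.382:24/+0 0.394:2/+0 0.406:1/-1 0.418:2/-0 0.430:10/+1 0.442:23/-2 0.454:28/-1 0.466:27/-2 0.478:28/-1 0.490:23/+1 0.502:8/+1 0.514:2/-1 0.526:3/+1 0.538:2/-1 0.550:21/-0
scene_s mirror  0.370:-75/-2 0.382:26/+1 0.394:39/+2 0.406:36/-0 0.418:38/+1 0.430:36/+1 0.442:37/+2 0.454:36/+2 0.466:36/-0 0.478:40/+1 0.490:35/+3 0.502:31/+0 0.514:30/-0 0.526:42/+2 0.538:37/+0 0.550:28/+2
scene_s scaler  0.370:-62/+1 0.382:25/+3 0.394:35/-5 0.406:19/-3 0.418:37/-1 0.430:35/+2 0.442:36/-3 0.454:37/+0 0.466:39/+1 0.478:35/+1 0.490:36/+2 0.502:39/+2 0.514:35/+2 0.526:15/-1 0.538:31/-1 0.550:25/+1
scene_s bhp  0.370:-81/-1 0.382:25/-1 0.394:43/+2 0.406:43/+4 0.418:45/+2 0.430:46/+1 0.442:44/+4 0.454:45/+3 0.466:43/+4 0.478:42/+2 0.490:44/+4 0.502:43/+4 0.514:42/+2 0.526:48/+2 0.538:4/-2 0.550:25/-0
scene_s vial  0.370:-88/+1 0.382:21/+1 0.394:-808/-3 0.406:5/+1 0.418:5/-0 0.430:10/+1 0.442:26/+3 0.454:31/-0 0.466:30/+0 0.478:31/+3 0.490:30/+0 0.514:7/+1 0.526:7/+1 0.538:6/+0 0.550:25/+0
```

```bash
python3 -c "
from workcell import bot,state
print(bot.close_job(),state()['time_s'])"
```

```text
the job is handed in; nothing more can be done
the job is handed in; nothing more can be done
```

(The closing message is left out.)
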